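Pack the heat-spreader plates and latch the case

TASK

Pack all the aluminium plates into the open case: lay them in one straight row along its middle like roof shingles, their long edges across the case, each overlapping its neighbour by about a third of its 60 mm width. Then lower the lid without slamming it until it is fully shut, hook the latch loop's cross-bar into the keeper on the lid, and press the lever down over centre until it lies fully home; leave the other things on the desk alone.

Things in the scene. Friction and masses are not known exactly. Their poses are not given: they have to be found in the camera images.
- plate_1: flat aluminium heat-spreader plate, 80 (its x) x 60 (its y) x 6 mm, a small dark screw hole near each corner, about 80 g; origin at the centre of its underside, z up. Lies flat on the desk beside the case at the start; may be absent (None)
- plate_2: flat aluminium heat-spreader plate, 80 (its x) x 60 (its y) x 6 mm, a small dark screw hole near each corner, about 80 g; origin at the centre of its underside, z up. Lies flat on the desk beside the case at the start; may be absent (None)
- plate_3: flat aluminium heat-spreader plate, 80 (its x) x 60 (its y) x 6 mm, a small dark screw hole near each corner, about 80 g; origin at the centre of its underside, z up. Lies flat on the desk beside the case at the start; may be absent (None)
- plate_4: flat aluminium heat-spreader plate, 80 (its x) x 60 (its y) x 6 mm, a small dark screw hole near each corner, about 80 g; origin at the centre of its underside, z up. Lies flat on the desk beside the case at the start; may be absent (None)
- case: shallow grey carrying case, its base fixed to the desk, 106 (x) x 262 (y) x 60 mm high to the rim, walls 5 mm; origin at the centre of its underside; its front, with the latch, faces its -x (toward the robot), its lid is hinged along the far (+x) top rim, z up. The inside is 96 x 252 mm
- tray (a point): centre of the case's inner floor (dark lining), 30 mm above the desk and 30 mm below the rim; axes as the case: x to the far side, y along the case
- lid (a joint): angle of the lid, 0 = shut with the rims edge to edge, grows as it opens (1.57 upright, stop at 2.1). The hinge is stiff: the lid stays where it is left and about 2 to 3 N at its front edge moves it. The lid is a 106 x 262 x 30 mm shell; shut, its top is 90 mm above the desk
- lid_hinge (a point): on the lid's hinge axis, middle of the case's far top rim, 53 mm in x and 60 mm in z from the case's origin; the axis runs along the case's y. The frame turns with the lid
- keeper_seat (a point): on the lid's front: where the centre of the loop's bar lies when hooked. The steel keeper, 24 mm wide, is a groove open upward, 12 mm across (x), floor 3.5 mm below this point, behind a 4 mm thick lip (6 to 10 mm in front of this point, its top 4 mm above it). Lid shut: 18 mm in front of the case front, 74 mm above the desk
- lever_pivot (a point): middle of the lever's pivot axis (along the case's y), 18 mm in front of the case front, 38 mm above the desk
- lever (a joint): angle of the steel latch lever: 0 = fully down (stop), grows as its end swings out and up (stop 2.4); stays where left while the loop is slack. Its plate, 30 mm wide, reaches 39 mm from the pivot and at 0 slopes down and out, 0.35 rad from vertical; outer face 9 mm outside the pivot line. Loop hooked: taut below about 1.15, needs 2 to 4 N; dead centre 0.26
- lever_end (a point): outer face near the free end of the lever, 38 mm from the pivot
- bail (a joint): angle of the loop about its pin on the lever (pin 14 mm from the pivot; at lever 0 it is below the pivot, 3.6 mm nearer the case); lever + bail = lean of the loop from upright, minus = away from the case. Stays by light friction
- loop_bar (a point): middle of the loop's cross-bar: 7 mm steel bar along the case's y, 54 mm over its black end knobs (11 mm dia.), 46 mm from the loop's pin; the side rods, 38 mm apart, are springs (stretch 0 to 8 mm, 5 N per mm). Can be pinched from above across its ends; moving it moves loop and lever (the bar can be 32 to 60 mm from the lever pivot)
- carton_a: open cardboard carton, fixed, 179 (x) x 300 (y) x 290 mm high; origin on the desk near the middle of its bottom. Stands to the right of the case, behind the plates: keep hand and arm clear of it
- side_cutter: bystander: red-handled side cutter, 117 mm, lying on the desk at the right
- solder_pump: bystander: blue desoldering pump, 178 mm, lying on the desk behind the case
- screwdriver_2: bystander: screwdriver with red handle, 144 mm, lying at the right end of the desk
- board_1: bystander: green circuit board, 35 x 50 mm, lying on the desk behind the case
Not all that is in view belongs to the job. Leave any turquoise look-alike of the plate_2 alone.

How it is judged:
On the way, in this order (a step that is already met when the one before it is completed fails the run):
1. all plates lie in one overlapping row in the case (x of plate_1 in the frame of tray between -0.014 and 0.014 m and y of plate_1 in the frame of tray between -0.1 and 0.1 m and z of plate_1 in the frame of tray between -0.003 and 0.012 m and x of plate_2 in the frame of tray between -0.014 and 0.014 m and y of plate_2 in the frame of tray between -0.1 and 0.1 m and z of plate_2 in the frame of tray between -0.003 and 0.012 m and x of plate_3 in the frame of tray between -0.014 and 0.014 m and y of plate_3 in the frame of tray between -0.1 and 0.1 m and z of plate_3 in the frame of tray between -0.003 and 0.012 m and x of plate_4 in the frame of tray between -0.014 and 0.014 m and y of plate_4 in the frame of tray between -0.1 and 0.1 m and z of plate_4 in the frame of tray between -0.003 and 0.012 m and angle between the y axis of each of plate_1, plate_2, plate_3, plate_4 and the y axis of tray, either way round below 0.35 rad and horizontal distance between plate_1 and plate_2 above 0.03 m and horizontal distance between each of plate_1, plate_2 and plate_3 above 0.03 m and horizontal distance between each of plate_1, plate_2, plate_3 and plate_4 above 0.03 m and (horizontal distance between plate_1 and plate_2 below 0.055 m or horizontal distance between plate_1 and plate_3 below 0.055 m or horizontal distance between plate_1 and plate_4 below 0.055 m) and (horizontal distance between plate_2 and plate_1 below 0.055 m or horizontal distance between plate_2 and plate_3 below 0.055 m or horizontal distance between plate_2 and plate_4 below 0.055 m) and (horizontal distance between plate_3 and plate_1 below 0.055 m or horizontal distance between plate_3 and plate_2 below 0.055 m or horizontal distance between plate_3 and plate_4 below 0.055 m) and (horizontal distance between plate_4 and plate_1 below 0.055 m or horizontal distance between plate_4 and plate_2 below 0.055 m or horizontal distance between plate_4 and plate_3 below 0.055 m) and (horizontal distance between any of plate_1, plate_2 and plate_3 below 0.055 m or horizontal distance between any of plate_1, plate_2 and plate_4 below 0.055 m) and (horizontal distance between any of plate_1, plate_3 and plate_2 below 0.055 m or horizontal distance between any of plate_1, plate_3 and plate_4 below 0.055 m) and (horizontal distance between any of plate_1, plate_4 and plate_2 below 0.055 m or horizontal distance between any of plate_1, plate_4 and plate_3 below 0.055 m) and linear speed of each of plate_1, plate_2, plate_3, plate_4 below 0.02 m/s), for 0.3 s.
2. the lid is shut over all the plates (x of plate_1 in the frame of tray between -0.03 and 0.03 m and y of plate_1 in the frame of tray between -0.12 and 0.12 m and z of plate_1 in the frame of tray between -0.003 and 0.025 m and x of plate_2 in the frame of tray between -0.03 and 0.03 m and y of plate_2 in the frame of tray between -0.12 and 0.12 m and z of plate_2 in the frame of tray between -0.003 and 0.025 m and x of plate_3 in the frame of tray between -0.03 and 0.03 m and y of plate_3 in the frame of tray between -0.12 and 0.12 m and z of plate_3 in the frame of tray between -0.003 and 0.025 m and x of plate_4 in the frame of tray between -0.03 and 0.03 m and y of plate_4 in the frame of tray between -0.12 and 0.12 m and z of plate_4 in the frame of tray between -0.003 and 0.025 m and value of joint lid below 0.03 rad), for 0.2 s.
3. the loop's bar lies in the keeper, lever still up (value of joint lid below 0.03 rad and distance between loop_bar and keeper_seat below 0.006 m and value of joint lever above 0.5 rad), for 0.2 s.
At the end, for the whole second after the job is handed in: All plates lie in the case under the shut lid (centres within 30 mm of its middle line, 120 mm of its middle, undersides under 25 mm above the floor); lid under 0.03 rad; the loop's bar within 6 mm of its seat in the keeper; lever under 0.1 rad (all of step 2 and distance between loop_bar and keeper_seat below 0.006 m and value of joint lever below 0.1 rad); the robot touches nothing.
It fails at once if the side_cutter is pushed more than 40 mm (distance of side_cutter from where it was at the start of the episode above 0.04 m).
It fails at once if the solder_pump is pushed more than 40 mm (distance of solder_pump from where it was at the start of the episode above 0.04 m).
It fails at once if the screwdriver_2 is pushed more than 40 mm (distance of screwdriver_2 from where it was at the start of the episode above 0.04 m).
It fails at once if the board_1 is pushed more than 40 mm (distance of board_1 from where it was at the start of the episode above 0.04 m).
It fails at once if the lid is slammed (faster than 3 rad/s) (velocity of joint lid below -3 rad/s).
Of plate_1, plate_2, plate_3, plate_4 only 3 to 4 are there at a start; the rules pass over those that are not, and their reading is None.
At some moment in a run one of plate_1, plate_2, plate_3, plate_4 may be knocked a few centimetres aside while the robot is not near it.
Once in a run the grip may slacken for a moment while it holds something.
It also fails if it takes over 208 s, if anything falls off the work surface, if the arm or the gripper's body presses on something with over 40 N, if the wrist force passes 120 N, or if a joint passes its speed limit or range.

ROBOT

A 6-joint arm with a two-finger parallel gripper is mounted at the origin on a cart in front of the work surface, level with it; the furniture and walls round the work are solid. World frame = base frame: x ahead of the robot, y to its left, z up, the work surface at z = 0. Lengths are in m, angles in rad, forces in N, time in s.
With the tool pointing down it reaches from about 0.3 to 0.775 m from the base axis. Payload 14.6 kg.
Tool frame: the origin (TCP) lies at the very end of the fingers, on their centre line; the grasp point (between the pads) lies 19 mm behind it; z points along the fingers, y is the line along which they close (so a half turn about z gives the same grasp; the last joint's range is limited). The gripper opens to 94 mm and grips with 3 to 60 N. Pads are 16 mm wide; open, the fingers measure 119 mm over their backs; the gripper's body (75 mm by 177 mm) begins 78 mm behind the grasp point.
Start: joints at [-1.205, 0.3, 1.521, -0, 1.321, -0.067], TCP at [0.231, -0.499, 0.205] pointing down, gripper open.
Joint ranges: [-3.03, 3.03], [-0.79, 2.21], [0.23, 2.52], [-1.04, 4.18], [0, 3.07], [-2.55, 2.55]. Speed limits (rad/s): [2.22, 2.22, 2.57, 3.14, 3.14, 3.14].

INTERFACE

Orientations are given as [roll, pitch, yaw] about the fixed x, y, z axes, in that order (R = Rz(yaw) Ry(pitch) Rx(roll)).
In Python, from station import ctrl, cams gives the robot as it stands. The module is installed in compiled form; this text tells all that it offers.
- The arm moves only by the tool arm_command, never from a script. Its argument "plan" is a list that holds one entry, the list of rows, each a list of 7 numbers: the shift along the tool's x, y, z in normalised numbers (1 is 1 m), then the turn, a rotation vector about the tool's x, y, z in fractions of the full range, 1 being pi/2 rad, then the closure, from -1 (fully open) to 1 (shut). A call has 1 to 12 rows; each row is the pose to reach, as a shift and turn from the pose commanded when the call began, along the tool's axes at that moment; what a row does not reach only later rows make up. A row lasts 1/10 s, in which the tool goes at most 50 mm and 8.59 degrees, less where a joint would pass 70% of its speed; a pose out of reach is approached as far as the arm can. No shift or turn number may pass 1 either way. A call with a gripper value outside its range is refused whole. The fingers move at their own pace and stop on an object; "squeeze" is the grip in N (left out, the last holds). Time passes only in rows, so rows that repeat a pose let the fingers close. It gives the time, the measured TCP pose, the force, the opening and the grip force at its end, in the units of the state.
- ctrl.get_obs(): the state, without advancing time (a new reading comes with each control period).
- cams.camera(name): name is "side" or "top"; returns (picture, depth): 480x640x3 uint8, blue, green, red; 480x640 float32, m along the optical axis (not along the pixel's ray), 0 where there is no reading.
- cams.camera_info(name): a dict with "fx", "fy", "cx", "cy" (pixels), "world_to_cam" (4x4, takes a point from world to camera coordinates). Camera axes: x right, y down, z forward; pixel columns grow to the right and rows downward; lengths in m; the calibration is good to about 2 mm. A picture is of the moment at which its call begins. camera_info takes no time and is no camera call.
- ctrl.hand_in(): hands the job in; it is judged then, once.
The state is a dict: "time_s": time; "qpos": joint angles; "joint_vel": joint speeds; "tau": joint torques, N m; "ee_pos": TCP position; "eef_rot": TCP orientation; "force": force on the tool from outside, world axes, zero at the start; "moment": the same for the moment, N m; "grip_width": finger opening in m; "grip_force": force on a finger pad.
Only numpy, scipy, OpenCV 4.12 (cv2) and the standard library are available. Lean on these libraries where they do the work, as an engineer would, in place of code of your own. Each camera call takes 0.05 s, during which the arm holds its last target. There are 200 camera calls.

## Working session

There is one attempt and no reset: what is moved stays moved. The work goes in short steps, Python scripts to look and compute and a tool call to move; the robot and the scene stay as the last step left them, time stands still between calls to the robot, and variables do not carry over. Pictures are saved under pics/ and viewed, at most 14 in all, crops included, and the job is handed in when it is done.

Besides the shell and the picture viewer there is one more tool, called after "Call:" by a JSON object that holds its "api" and its "payload". arm_command: Moves the arm, as the interface text tells. Its arguments: {"type":"object","properties":{"plan":{"type":"array"},"squeeze":{"type":"number"}},"required":["plan"]}

```bash
mkdir -p pics; cat > h.py <<'E'
import numpy as np, cv2
from station import ctrl, cams
from scipy.spatial.transform import Rotation as R
def snap(n,save=None):
    im,d=cams.camera(n)
    im=np.array(im); d=np.array(d)
    if save: cv2.imwrite('pics/'+save,im)
    return im,d
def ray(n,u,v):
    i=cams.camera_info(n); T=np.linalg.inv(np.array(i['world_to_cam']))
    r=np.array([(u-i['cx'])/i['fx'],(v-i['cy'])/i['fy'],1.])
    return T[:3,3],T[:3,:3]@r
def onplane(n,u,v,z):
    o,r=ray(n,u,v); return o+r*(z-o[2])/r[2]
def atdepth(n,u,v,d):
    o,r=ray(n,u,v); return o+r*d
def cloud(n,d):
    v,u=np.indices(d.shape); o,_=ray(n,0,0); i=cams.camera_info(n)
    T=np.linalg.inv(np.array(i['world_to_cam']))
    r=np.stack([(u-i['cx'])/i['fx'],(v-i['cy'])/i['fy'],np.ones(d.shape)],-1)*d[...,None]
    return r@T[:3,:3].T+T[:3,3]
def proj(n,p):
    i=cams.camera_info(n); q=np.array(i['world_to_cam'])@np.append(p,1)
    return q[0]/q[2]*i['fx']+i['cx'],q[1]/q[2]*i['fy']+i['cy']
def tool(p):
    "world vector -> tool axes mm from current pose to TCP point p"
    o=ctrl.get_obs(); r=R.from_euler('xyz',o['eef_rot'])
    return r.inv().apply(np.array(p)-o['ee_pos'])*1000
E
python3 - <<'E'
from h import *
np.set_printoptions(precision=4,suppress=True)
for n in('top','side'):
    im,d=snap(n,n+'0.png'); np.save(n+'0.npy',d); i=cams.camera_info(n); o,r=ray(n,320,240); print(n,i['fx'],i['cx'],i['cy'],o,r)
print(ctrl.get_obs())
E
```

```text
top 588.6895274735934 312.81253827148777 229.79785245886464 [ 0.2575 -0.1153  1.7158] [ 0.1697  0.0091 -0.9857]
side 443.0176723497064 322.364841984778 246.36625286465414 [ 0.2628 -0.9779  0.7028] [ 0.2945  0.793  -0.5335]
{'time_s': 0.1, 'qpos': array([-1.2046,  0.3004,  1.5215, -0.    ,  1.3207, -0.0666]), 'joint_vel': array([ 0.0004, -0.0011, -0.0006, -0.0009, -0.0003, -0.001 ]), 'tau': array([  0.0003, -53.2643, -35.3284,   0.0709,   0.0235,  -0.    ]), 'ee_pos': array([ 0.2306, -0.4991,  0.2049]), 'eef_rot': array([-3.1405, -0.0001,  0.4328]), 'force': array([-0.2747, -0.3018, -0.5669]), 'moment': array([-0.0179, -0.027 , -0.0453]), 'grip_force': 0.0, 'grip_width': 0.09400109818631253}
```

View pics/top0.png

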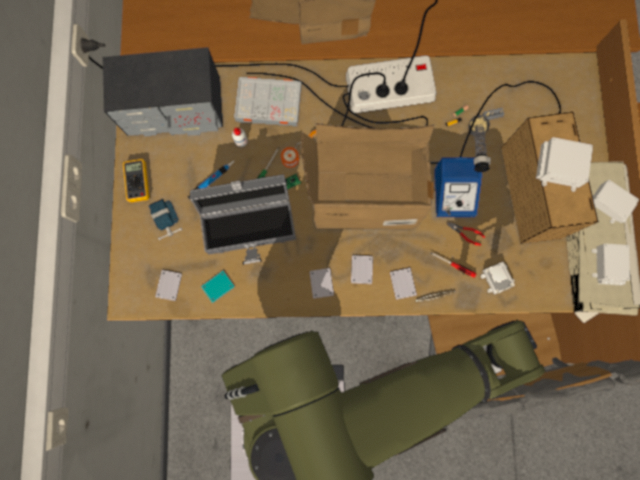

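View pics/side0.png

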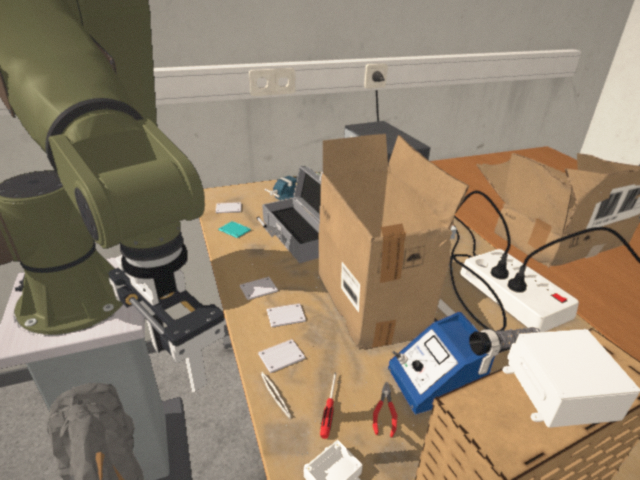

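The top view shows four grey plates at (168,285), (321,283), (362,269) and (402,283), and the turquoise look-alike at (218,286). The open case is around (245,212) with its latch at (252,255), and the carton is at (372,175). Next I measure these.

```bash
python3 - <<'E'
from h import *
np.set_printoptions(precision=4,suppress=True)
im=cv2.imread('pics/top0.png'); d=np.load('top0.npy'); P=cloud('top',d)
hsv=cv2.cvtColor(im,cv2.COLOR_BGR2HSV)
m=((hsv[...,1]<60)&(hsv[...,2]>105)).astype(np.uint8)
m[:255]=0;m[310:]=0
n,l,s,c=cv2.connectedComponentsWithStats(m)
for k in range(1,n):
    if s[k,4]<150: continue
    pts=np.argwhere(l==k)[:,::-1].astype(float)
    w=np.array([onplane('top',u,v,0.006)[:2] for u,v in pts])
    r=cv2.minAreaRect(w.astype(np.float32)*1000)
    z=np.median(P[l==k][:,2])
    print(s[k,4],c[k],'rect',r,'mean',w.mean(0),'z',z)
for u,v in [(168,285),(321,283),(218,286),(250,225),(240,196),(252,255),(205,245),(290,235),(192,190),(285,180),(300,300)]:
    print((u,v),P[v,u])
c=cv2.resize(im[165:305,150:310],None,fx=5,fy=4.28,interpolation=cv2.INTER_CUBIC)
c=cv2.resize(im[170:290,150:310],(800,600),interpolation=cv2.INTER_CUBIC)
cv2.imwrite('pics/casetop.png',c)
s=cv2.imread('pics/side0.png'); cv2.imwrite('pics/caseside.png',cv2.resize(s[160:280,205:365],(800,600),interpolation=cv2.INTER_CUBIC))
E
```

```text
Traceback (most recent call last):
  File "h.py", line 14, in onplane
    o,r=ray(n,u,v); return o+r*(z-o[2])/r[2]
        ~~~^^^^^^^
  File "h.py", line 10, in ray
    i=cams.camera_info(n); T=np.linalg.inv(np.array(i['world_to_cam']))
ValueError: time passes only in moves, steps and waits
```

```bash
sed -i 's/^def snap/_c={}\ndef info(n):\n    if n not in _c: _c[n]=dict(cams.camera_info(n))\n    return _c[n]\ndef snap/; s/i=cams.camera_info(n)/i=info(n)/' h.py
cat > a.py <<'E'
from h import *
np.set_printoptions(precision=4,suppress=True)
im=cv2.imread('pics/top0.png'); d=np.load('top0.npy'); P=cloud('top',d)
hsv=cv2.cvtColor(im,cv2.COLOR_BGR2HSV)
m=((hsv[...,1]<60)&(hsv[...,2]>105)).astype(np.uint8)
m[:255]=0;m[310:]=0
n,l,s,c=cv2.connectedComponentsWithStats(m)
for k in range(1,n):
    if s[k,4]<150: continue
    pts=np.argwhere(l==k)[:,::-1].astype(float)
    w=np.array([onplane('top',u,v,0.006)[:2] for u,v in pts])
    r=cv2.minAreaRect(w.astype(np.float32)*1000)
    z=np.median(P[l==k][:,2])
    print(s[k,4],c[k],'rect',r,'mean',w.mean(0),'z',z)
for u,v in [(168,285),(321,283),(218,286),(250,225),(240,196),(252,255),(205,245),(290,235),(192,190),(285,180),(300,300)]:
    print((u,v),P[v,u])
c=cv2.resize(im[170:290,150:310],(800,600),interpolation=cv2.INTER_CUBIC)
cv2.imwrite('pics/casetop.png',c)
s=cv2.imread('pics/side0.png'); cv2.imwrite('pics/caseside.png',cv2.resize(s[160:280,205:365],(800,600),interpolation=cv2.INTER_CUBIC))
E
python3 a.py
```

```text
4204 [ 59.8718 280.6211] rect ((443.6329650878906, 689.3648071289062), (324.1717529296875, 159.06187438964844), 88.83824920654297) mean [0.4469 0.6676] z 0.3738242394270511
576 [361.4792 268.9028] rect ((464.1286926269531, -218.84829711914062), (60.64560317993164, 80.55921936035156), 85.07768249511719) mean [ 0.4639 -0.2188] z 0.004928607311318167
1365 [618.3289 272.0176] rect ((419.49853515625, -946.3638305664062), (131.6109619140625, 140.99008178710938), 88.83821868896484) mean [ 0.4404 -0.9569] z 0.1462260045408439
657 [497.621  277.5434] rect ((430.2567443847656, -608.7113647460938), (77.5887451171875, 81.598876953125), 22.884687423706055) mean [ 0.4311 -0.6106] z 0.003412927126027032
562 [321.4377 282.7811] rect ((426.1128234863281, -100.78157043457031), (80.74928283691406, 60.68133544921875), 6.821890354156494) mean [ 0.4257 -0.1013] z 0.005287465521033763
584 [402.7466 283.0428] rect ((420.6837158203125, -336.6368713378906), (81.32903289794922, 60.59068298339844), 10.962800025939941) mean [ 0.4204 -0.3367] z 0.00536227275848844
579 [168.2591 284.5959] rect ((428.6940002441406, 346.737548828125), (60.953094482421875, 82.4560775756836), 78.06390380859375) mean [0.4289 0.3465] z 0.005401788937451357
(168, 285) [0.4271 0.3455 0.0123]
(321, 283) [ 0.4259 -0.0999 -0.0028]
(218, 286) [0.4221 0.2007 0.0044]
(250, 225) [0.5968 0.1045 0.0286]
(240, 196) [0.669  0.1252 0.0916]
(252, 255) [0.5027 0.0939 0.0638]
(205, 245) [0.5356 0.2303 0.0557]
(290, 235) [ 0.5584 -0.0146  0.0622]
(192, 190) [0.6717 0.2472 0.1596]
(285, 180) [0.7377 0.0024 0.0041]
(300, 300) [ 0.3772 -0.0382  0.0028]
```

View pics/casetop.png

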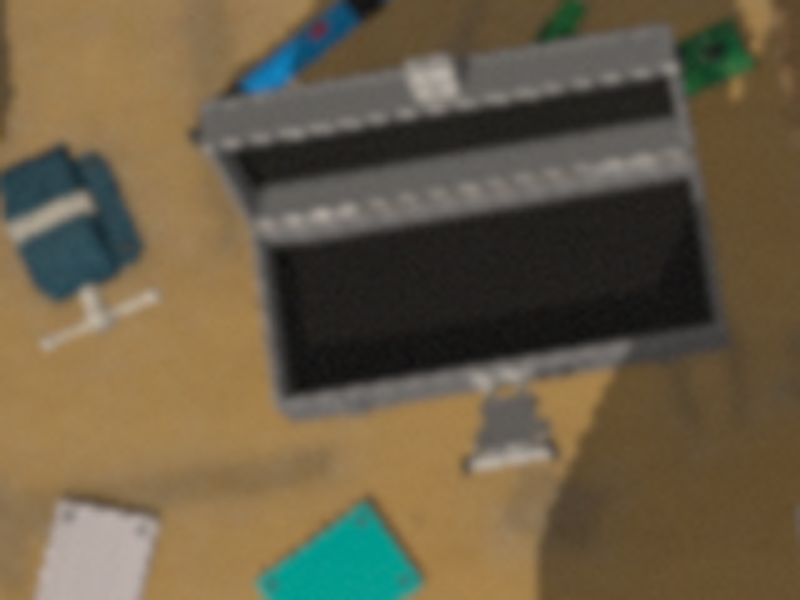

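View pics/caseside.png

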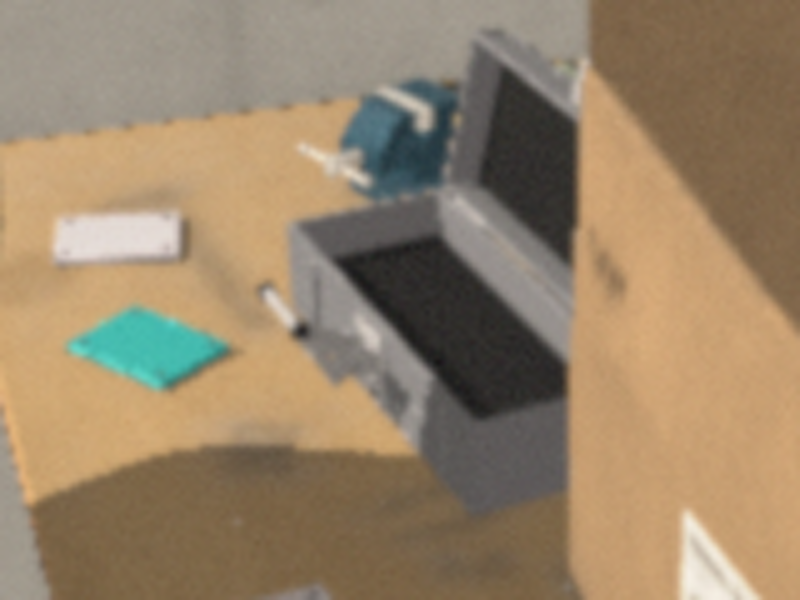

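The top crop gives the case outline: front-left corner near (207,252) and front-right near (295,239) in full-image pixels. The lid leans slightly back, and the latch bar sits at about (252,262), sticking out in front. The side crop confirms the loop and lever hang outwards. I'll fit the case edges now.

```bash
cat > b.py <<'E'
from h import *
np.set_printoptions(precision=4,suppress=True)
im=cv2.imread('pics/top0.png'); d=np.load('top0.npy'); P=cloud('top',d)
g=cv2.cvtColor(im,cv2.COLOR_BGR2GRAY); hsv=cv2.cvtColor(im,cv2.COLOR_BGR2HSV)
m=(g<62).astype(np.uint8); m[:205]=0;m[252:]=0;m[:,:200]=0;m[:,297:]=0
# restrict to lower opening
n,l,s,c=cv2.connectedComponentsWithStats(m); k=1+np.argmax(s[1:,4]); print(s[k],c[k])
ct,_=cv2.findContours((l==k).astype(np.uint8),cv2.RETR_EXTERNAL,cv2.CHAIN_APPROX_NONE)
ct=max(ct,key=len)[:,0]; q=cv2.approxPolyDP(ct,5,True)[:,0]; print(q.tolist())
# grey outer mask: low saturation
m2=((hsv[...,1]<45)).astype(np.uint8); m2[:170]=0;m2[258:]=0;m2[:,:185]=0;m2[:,300:]=0
n,l2,s,c=cv2.connectedComponentsWithStats(m2); k=1+np.argmax(s[1:,4])
c2,_=cv2.findContours((l2==k).astype(np.uint8),cv2.RETR_EXTERNAL,cv2.CHAIN_APPROX_NONE)
c2=max(c2,key=len)[:,0]; q2=cv2.approxPolyDP(c2,4,True)[:,0]; print(q2.tolist())
for u,v in q2: print((u,v),onplane('top',u,v,.06)[:2],onplane('top',u,v,0)[:2],P[v,u])
print('dark')
for u,v in q: print((u,v),onplane('top',u,v,.06)[:2],onplane('top',u,v,.03)[:2])
# heights from depth
fl=P[l*0+ (cv2.erode(m,np.ones((7,7)))>0).astype(int)==1] if 0 else P[cv2.erode(m,np.ones((9,9)))>0]
print('floor z',np.median(fl[:,2]),len(fl))
# lid/carton points
A=P.reshape(-1,3); 
car=A[(A[:,2]>.1)&(A[:,2]<.32)&(A[:,0]>.45)&(A[:,0]<.9)&(A[:,1]<0.02)&(A[:,1]>-.45)]
print('carton',np.percentile(car,[1,50,99],axis=0))
car=A[(A[:,2]>.25)&(A[:,2]<.32)&(A[:,0]>.45)&(A[:,0]<.95)&(A[:,1]<0.02)&(A[:,1]>-.45)]
print('carton top',np.percentile(car,[1,50,99],axis=0))
lid=A[(A[:,2]>.1)&(A[:,2]<.2)&(A[:,0]>.55)&(A[:,0]<.85)&(A[:,1]<0.27)&(A[:,1]>-.04)]
print('lid',np.percentile(lid,[1,50,99],axis=0))
E
python3 b.py
```

```text
[ 203  206   91   43 2575] [247.9398 226.9748]
[[287, 206], [204, 219], [207, 248], [291, 235]]
[[283, 176], [208, 186], [211, 183], [192, 190], [189, 197], [201, 215], [206, 251], [294, 238]]
(np.int32(283), np.int32(176)) [0.7342 0.0043] [0.7515 0.0087] [ 0.7048 -0.003   0.162 ]
(np.int32(208), np.int32(186)) [0.7092 0.2237] [0.7255 0.236 ] [0.7247 0.2353 0.0032]
(np.int32(211), np.int32(183)) [0.718 0.215] [0.7347 0.227 ] [ 0.7353  0.2275 -0.0022]
(np.int32(192), np.int32(190)) [0.6982 0.2704] [0.7142 0.2843] [0.6717 0.2472 0.1596]
(np.int32(189), np.int32(197)) [0.6774 0.2787] [0.6926 0.293 ] [0.6888 0.2894 0.0151]
(np.int32(201), np.int32(215)) [0.623  0.2426] [0.6363 0.2555] [0.6362 0.2555 0.0001]
(np.int32(206), np.int32(251)) [0.5175 0.2262] [0.5269 0.2386] [0.5177 0.2266 0.0584]
(np.int32(294), np.int32(238)) [ 0.5499 -0.0258] [ 0.5605 -0.0226] [ 0.5574 -0.0235  0.0173]
dark
(np.int32(287), np.int32(206)) [ 0.6442 -0.0066] [ 0.6512 -0.0046]
(np.int32(204), np.int32(219)) [0.611  0.2337] [0.6174 0.24  ]
(np.int32(207), np.int32(248)) [0.5261 0.2235] [0.5309 0.2297]
(np.int32(291), np.int32(235)) [ 0.5588 -0.0173] [ 0.5642 -0.0155]
floor z 0.029540397393991835 1586
carton [[ 0.5757 -0.387   0.1025]
 [ 0.6945 -0.2507  0.236 ]
 [ 0.8789  0.0053  0.3175]]
carton top [[ 0.5816 -0.3836  0.2507]
 [ 0.6701 -0.2585  0.2814]
 [ 0.7611 -0.0842  0.3189]]
lid [[ 0.6396 -0.006   0.1009]
 [ 0.6769  0.1237  0.1587]
 [ 0.7084  0.2505  0.1895]]
```

```bash
cat >> h.py <<'E'
C=np.array([.588,.111,0.]); PSI=.134
X=np.array([np.cos(PSI),np.sin(PSI),0]); Y=np.array([-np.sin(PSI),np.cos(PSI),0])
def case(x,y,z): return C+x*X+y*Y+np.array([0,0,z])
def go(p,yaw,rx=0.,ry=0.):
    "shift mm / rotvec to TCP p, tool down with yaw, then tilted rx, ry about own tool axes"
    o=ctrl.get_obs(); r0=R.from_euler('xyz',o['eef_rot'])
    r1=R.from_euler('xyz',[np.pi,0,yaw])*R.from_rotvec([rx,ry,0])
    print('shift',np.round(tool(p),1),'rot',np.round((r0.inv()*r1).as_rotvec(),3))
E
python3 -c "
from h import *
go([.4207,-.3366,.06],.191); print(case(0,.065,.13))"
```

```text
shift [240.7 -67.6 145. ] rot [-0.001  0.     0.242]
[0.57931604 0.1754173  0.13      ]
```

Units first: shifts go in shares of 1 m and turns go in shares of pi/2 rad. So 240.7 mm / 1000 = 0.2407, 145 mm / 1000 = 0.145, 0.242 rad / 1.5708 = 0.1541.

Call:
{"api": "arm_command", "payload": {"plan": [[[0.2407,-0.0676,0.145,0,0,0.1541,-1],[0.2407,-0.0676,0.145,0,0,0.1541,-1],[0.2407,-0.0676,0.145,0,0,0.1541,-1],[0.2407,-0.0676,0.145,0,0,0.1541,-1],[0.2407,-0.0676,0.145,0,0,0.1541,-1],[0.2407,-0.0676,0.145,0,0,0.1541,-1],[0.2407,-0.0676,0.145,0,0,0.1541,-1],[0.2407,-0.0676,0.145,0,0,0.1541,-1],[0.2407,-0.0676,0.145,0,0,0.1541,-1],[0.2407,-0.0676,0.145,0,0,0.1541,-1]]], "squeeze": 25}}

```text
time_s: 1.1
ee_pos: [0.4204, -0.3379, 0.0611]
eef_rot: [3.141, -0.001, 0.189]
force: [-0.6, -0.2, 0.6]
grip_width: 0.0941
grip_force: 0.0
```

```bash
python3 -c "
from h import *
im,_=snap('side','s1.png'); cv2.imwrite('pics/s1c.png',cv2.resize(im[220:420,130:400],(800,592)))
o=ctrl.get_obs(); print(o['time_s'],o['ee_pos'],o['eef_rot']); go([.4207,-.3366,.002],.191)"
```

```text
1.15 [ 0.42037277 -0.33789778  0.06110321] [ 3.14072249e+00 -6.04653811e-04  1.89345484e-01]
shift [ 0.5 -1.3 59.1] rot [ 0.001 -0.001 -0.002]
```

View pics/s1c.png

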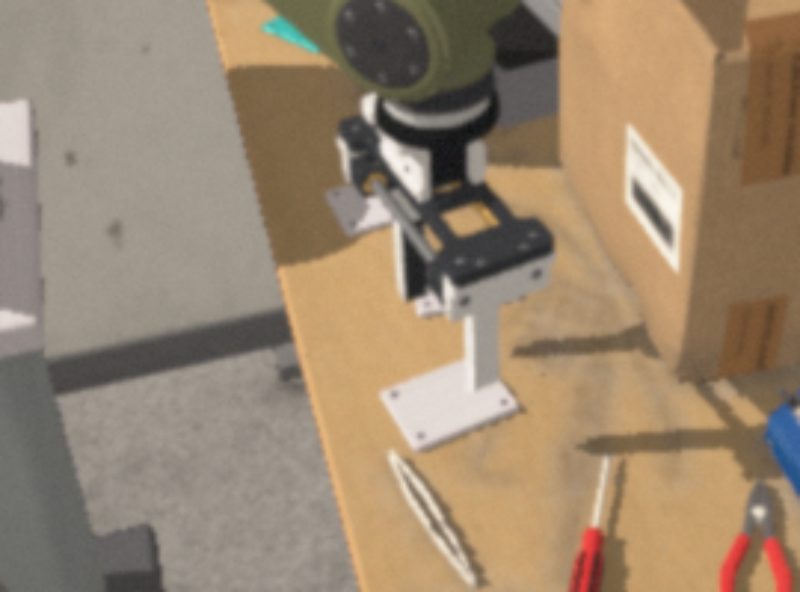

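The gripper straddles the plate at crop (450,405), squarely over it. Now I descend, grip and lift.

To row units: -90 mm / 1000 = -0.09, -1.3 mm / 1000 = -0.0013.

Call:
{"api": "arm_command", "payload": {"plan": [[[0.0005,-0.0013,0.045,0,0,0,-1],[0.0005,-0.0013,0.059,0,0,0,-1],[0.0005,-0.0013,0.059,0,0,0,-1],[0.0005,-0.0013,0.059,0,0,0,1],[0.0005,-0.0013,0.059,0,0,0,1],[0.0005,-0.0013,0.059,0,0,0,1],[0.0005,-0.0013,0.059,0,0,0,1],[0.0005,-0.0013,0.059,0,0,0,1],[0.0005,-0.0013,0.04,0,0,0,1],[0.0005,-0.0013,0,0,0,0,1],[0.0005,-0.0013,-0.04,0,0,0,1],[0.0005,-0.0013,-0.09,0,0,0,1]]], "squeeze": 25}}

```text
time_s: 2.35
ee_pos: [0.4203, -0.3349, 0.1509]
eef_rot: [-3.139, 0.002, 0.191]
force: [1.3, -0.6, -0.3]
grip_width: 0.0593
grip_force: 25.0
```

```bash
python3 -c "
from h import *
o=ctrl.get_obs(); print(o['time_s'],o['ee_pos'],o['grip_width'],o['grip_force']); go([.43,.05,.15],.134);go(case(0,.065,.12),.134)"
```

```text
2.35 [ 0.42033674 -0.33491515  0.15092664] 0.05927443823036513 24.999408423900604
shift [  82.5 -376.1    1.6] rot [-0.002  0.002  0.057]
shift [ 252.9 -470.9   31.6] rot [-0.002  0.002  0.057]
```

To row units: -471 mm / 1000 = -0.471, -376 mm / 1000 = -0.376, 0.057 rad / 1.5708 = 0.0363.

Call:
{"api": "arm_command", "payload": {"plan": [[[0.082,-0.376,0,0,0,0.0363,1],[0.082,-0.376,0,0,0,0.0363,1],[0.082,-0.376,0,0,0,0.0363,1],[0.082,-0.376,0,0,0,0.0363,1],[0.082,-0.376,0,0,0,0.0363,1],[0.082,-0.376,0,0,0,0.0363,1],[0.082,-0.376,0,0,0,0.0363,1],[0.253,-0.471,0.02,0,0,0.0363,1],[0.253,-0.471,0.031,0,0,0.0363,1],[0.253,-0.471,0.031,0,0,0.0363,1],[0.253,-0.471,0.031,0,0,0.0363,1],[0.253,-0.471,0.031,0,0,0.0363,1]]], "squeeze": 40}}

```text
time_s: 3.55
ee_pos: [0.5813, 0.1776, 0.118]
eef_rot: [-3.141, 0.001, 0.136]
force: [0.3, -0.3, -1.4]
grip_width: 0.0588
grip_force: 40.0
```

```bash
python3 -c "
from h import *
o=ctrl.get_obs(); print(o['time_s'],o['ee_pos'],o['eef_rot'],o['grip_width'],o['grip_force']); go(case(0,.065,.034),.134)
im,_=snap('side'); a=cv2.resize(im[140:300,205:365],(400,400)); im,_=snap('top'); b=cv2.resize(im[160:280,180:300],(400,400)); cv2.imwrite('pics/s2.png',np.hstack([a,b]))"
```

```text
3.55 [0.58127376 0.17761572 0.11799787] [-3.14144496e+00  1.10387648e-03  1.35652638e-01] 0.058827293260781004 39.99966323375702
shift [-2.1  1.9 84. ] rot [-0.     0.001  0.002]
```

View pics/s2.png

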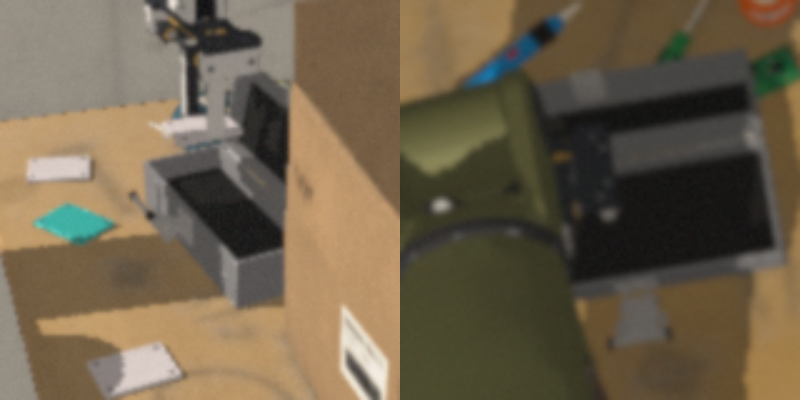

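Left panel: the plate is held level above the case's left part at (205,128). I lower it, release to a partial opening, and lift.

To row units: 84.5 mm / 1000 = 0.0845, 70 mm / 1000 = 0.07.

Call:
{"api": "arm_command", "payload": {"plan": [[[-0.002,0.002,0.04,0,0,0,1],[-0.002,0.002,0.07,0,0,0,1],[-0.002,0.002,0.0845,0,0,0,1],[-0.002,0.002,0.0845,0,0,0,1],[-0.002,0.002,0.0845,0,0,0,-0.6],[-0.002,0.002,0.0845,0,0,0,-0.6],[-0.002,0.002,0.0845,0,0,0,-0.6],[-0.002,0.002,0.0845,0,0,0,-0.6],[-0.002,0.002,0.05,0,0,0,-0.6],[-0.002,0.002,0,0,0,0,-0.6],[-0.002,0.002,-0.04,0,0,0,-1]]]}}

```text
time_s: 4.75
ee_pos: [0.5786, 0.1727, 0.1623]
eef_rot: [-3.141, -0.002, 0.134]
force: [0.8, 0.0, 0.0]
grip_width: 0.08
grip_force: 0.0
```

```bash
cat > look.py <<'E'
from h import *
import sys
np.set_printoptions(precision=4,suppress=True)
def desk(lo=.37,hi=.55):
    im,d=snap('top'); hsv=cv2.cvtColor(im,cv2.COLOR_BGR2HSV)
    m=((hsv[...,1]<60)&(hsv[...,2]>105)).astype(np.uint8); m[:240]=0;m[315:]=0
    n,l,s,c=cv2.connectedComponentsWithStats(m)
    for k in range(1,n):
        if not 300<s[k,4]<1200: continue
        pts=np.argwhere(l==k)[:,::-1]
        w=np.array([onplane('top',u,v,0.006)[:2] for u,v in pts]).astype(np.float32)
        (cx,cy),(a,b),t=cv2.minAreaRect(w*1000)
        if a<b: t-=90
        print('plate',s[k,4],c[k].round(),'ctr',round(cx),round(cy),'size',round(max(a,b)),round(min(a,b)),'yaw',round(np.radians(t),3))
    return im,d
o=ctrl.get_obs(); print(o['time_s'],o['ee_pos'],o['eef_rot'][2],o['grip_width'])
im,d=desk()
cv2.imwrite('pics/look.png',cv2.resize(im[160:280,180:300],(500,500)))
E
python3 look.py; python3 -c "
from h import *
go([.43,.05,.15],.0)"
```

```text
4.75 [0.5786 0.1727 0.1623] 0.13384065736275552 0.0800480578754541
plate 575 [361. 269.] ctr 464 -219 size 81 61 yaw -0.086
plate 659 [498. 277.] ctr 430 -609 size 82 78 yaw -1.171
plate 577 [321. 283.] ctr 426 -100 size 82 61 yaw 0.119
plate 485 [167. 284.] ctr 430 349 size 82 56 yaw -0.189
shift [-166.1  102.    17.4] rot [-0.002 -0.01   0.134]
```

```bash
python3 -c "
from h import *
go([.464,-.219,.06],-.086)"
```

```text
shift [-169.2  373.2  107.1] rot [-0.002 -0.01   0.22 ]
```

To row units: 373 mm / 1000 = 0.373, -169 mm / 1000 = -0.169, 0.22 rad / 1.5708 = 0.1401.

Call:
{"api": "arm_command", "payload": {"plan": [[[-0.166,0.102,0.017,0,0,0.0637,-1],[-0.166,0.102,0.017,0,0,0.1401,-1],[-0.166,0.102,0.017,0,0,0.1401,-1],[-0.166,0.102,0.017,0,0,0.1401,-1],[-0.169,0.373,0.07,0,0,0.1401,-1],[-0.169,0.373,0.07,0,0,0.1401,-1],[-0.169,0.373,0.107,0,0,0.1401,-1],[-0.169,0.373,0.107,0,0,0.1401,-1],[-0.169,0.373,0.107,0,0,0.1401,-1],[-0.169,0.373,0.107,0,0,0.1401,-1],[-0.169,0.373,0.107,0,0,0.1401,-1],[-0.169,0.373,0.107,0,0,0.1401,-1]]]}}

```text
time_s: 6.0
ee_pos: [0.4604, -0.2197, 0.0523]
eef_rot: [-3.141, 0.001, -0.087]
force: [0.2, 0.4, -0.5]
grip_width: 0.0942
grip_force: 0.0
```

```bash
python3 -c "
from h import *
o=ctrl.get_obs(); print(o['time_s'],o['ee_pos'],o['eef_rot'],o['grip_width'])
go([.464,-.219,.002],-.086)
im,_=snap('side'); a=cv2.resize(im[220:380,205:365],(400,400),interpolation=cv2.INTER_CUBIC); im,_=snap('top'); b=cv2.resize(im[160:280,180:300],(400,400),interpolation=cv2.INTER_CUBIC); cv2.imwrite('pics/s3.png',np.hstack([a,b]))"
```

```text
6.0 [ 0.46044385 -0.21970994  0.05225032] [-3.14125994e+00  5.30690537e-04 -8.73916270e-02] 0.09422854405039853
shift [ 3.5 -1.  50.2] rot [-0.     0.001 -0.001]
```

View pics/s3.png

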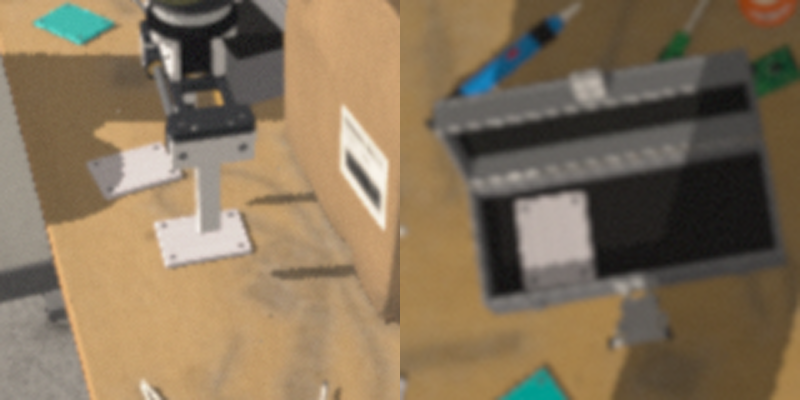

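The first plate lies flat in the left half of the case (right panel, about (553,240)). The gripper is over the second plate (left panel, about (203,238)). I grip it and lift.

To row units: -90 mm / 1000 = -0.09, -50 mm / 1000 = -0.05.

Call:
{"api": "arm_command", "payload": {"plan": [[[0.0035,-0.001,0.04,0,0,0,-1],[0.0035,-0.001,0.05,0,0,0,-1],[0.0035,-0.001,0.05,0,0,0,-1],[0.0035,-0.001,0.05,0,0,0,1],[0.0035,-0.001,0.05,0,0,0,1],[0.0035,-0.001,0.05,0,0,0,1],[0.0035,-0.001,0.05,0,0,0,1],[0.0035,-0.001,0.05,0,0,0,1],[0.0035,-0.001,0.04,0,0,0,1],[0.0035,-0.001,0,0,0,0,1],[0.0035,-0.001,-0.05,0,0,0,1],[0.0035,-0.001,-0.09,0,0,0,1]]], "squeeze": 40}}

```text
time_s: 7.3
ee_pos: [0.4643, -0.2189, 0.1456]
eef_rot: [3.141, -0.001, -0.086]
force: [1.2, 0.3, 0.2]
grip_width: 0.059
grip_force: 40.0
```

```bash
cat > incase.py <<'E'
from h import *
np.set_printoptions(precision=4,suppress=True)
im,d=snap('top'); hsv=cv2.cvtColor(im,cv2.COLOR_BGR2HSV); P=cloud('top',d)
g=im.max(2); m=((g>85)).astype(np.uint8)
# keep only pixels inside the case opening
poly=np.array([proj('top',case(x,y,z)) for x,y,z in [(-.046,-.124,.06),(.047,-.124,.032),(.047,.123,.032),(-.046,.123,.06)]])
k=np.zeros_like(m); cv2.fillPoly(k,[poly.round().astype(np.int32)],1); m&=k
w=np.array([onplane('top',u,v,.040) for v,u in np.argwhere(m)])-C
q=np.c_[w@X,w@Y]*1000
print(len(q),'x',np.percentile(q[:,0],[1,50,99]),'y',np.percentile(q[:,1],[1,50,99]))
print('y hist',np.histogram(q[:,1],range(-130,131,10))[0])
o=ctrl.get_obs(); print(o['time_s'],o['ee_pos'],o['eef_rot'],o['grip_width'],o['grip_force'])
E
python3 incase.py;python3 -c "
from h import *
go([.43,.0,.14],.134);go(case(0,.025,.13),.134)"
```

```text
606 x [-42.5769  -2.2002  37.8433] y [32.1193 63.4422 94.7867]
y hist [ 0  0  0  0  0  0  0  0  0  0  0  0  0  0  0  0 78 98 94 98 94 95 49  0
  0  0]
7.35 [ 0.4664 -0.2201  0.1518] [ 3.1376 -0.0091 -0.0861] 0.058899944860507425 39.99904274940491
shift [ -55.3 -216.2   10.4] rot [ 0.005 -0.009 -0.22 ]
shift [  87.  -364.8   21.1] rot [ 0.005 -0.009 -0.22 ]
```

To row units: -365 mm / 1000 = -0.365, -216 mm / 1000 = -0.216, -0.22 rad / 1.5708 = -0.1401.

Call:
{"api": "arm_command", "payload": {"plan": [[[-0.055,-0.216,0.01,0,0,-0.0637,1],[-0.055,-0.216,0.01,0,0,-0.1401,1],[-0.055,-0.216,0.01,0,0,-0.1401,1],[-0.055,-0.216,0.01,0,0,-0.1401,1],[-0.055,-0.216,0.01,0,0,-0.1401,1],[0.087,-0.365,0.021,0,0,-0.1401,1],[0.087,-0.365,0.021,0,0,-0.1401,1],[0.087,-0.365,0.021,0,0,-0.1401,1],[0.087,-0.365,0.021,0,0,-0.1401,1],[0.087,-0.365,0.021,0,0,-0.1401,1],[0.087,-0.365,0.021,0,0,-0.1401,1]]]}}

```text
time_s: 8.45
ee_pos: [0.5823, 0.1378, 0.1208]
eef_rot: [3.142, 0.001, 0.135]
force: [-0.8, -0.7, -1.0]
grip_width: 0.059
grip_force: 40.0
```

```bash
python3 -c "
from h import *
o=ctrl.get_obs(); print(o['time_s'],o['ee_pos'],o['eef_rot'],o['grip_width'],o['grip_force'])
go(case(0,.024,.09),.134,.13);go(case(0,.024,.039),.134,.13)"
```

```text
8.45 [0.58226489 0.13777648 0.12081895] [3.14151190e+00 1.23298164e-03 1.35022210e-01] 0.059009410667422144 39.99891400337219
shift [ 2.1  3.3 30.8] rot [0.13  0.001 0.001]
shift [ 2.2  3.3 81.8] rot [0.13  0.001 0.001]
```

To row units: 0.13 rad / 1.5708 = 0.0828.

Call:
{"api": "arm_command", "payload": {"plan": [[[0,0,0,0.0828,0,0,1],[0,0,0,0.0828,0,0,1],[0,0,0,0.0828,0,0,1],[0,0,0,0.0828,0,0,1]]]}}

```text
time_s: 8.85
ee_pos: [0.5821, 0.1368, 0.122]
eef_rot: [-3.014, -0.0, 0.133]
force: [-0.3, -0.4, 0.0]
grip_width: 0.0588
grip_force: 40.0
```

```bash
python3 -c "
from h import *
o=ctrl.get_obs(); print(o['time_s'],o['ee_pos'],o['eef_rot'],o['grip_width'],o['grip_force'])
go(case(0,.024,.09),.134,.13);go(case(0,.024,.039),.134,.13)"
```

```text
8.85 [0.58207715 0.13683156 0.1219958 ] [-3.01379891e+00 -4.64324521e-04  1.33457998e-01] 0.058793957016724664 39.9990713596344
shift [ 2.4  6.4 31.4] rot [ 0.002 -0.001 -0.   ]
shift [ 2.4 12.9 82. ] rot [ 0.002 -0.001 -0.   ]
```

To row units: 82 mm / 1000 = 0.082, 62 mm / 1000 = 0.062, -0.13 rad / 1.5708 = -0.0828.

Call:
{"api": "arm_command", "payload": {"plan": [[[0.0024,0.0064,0.031,0,0,0,1],[0.0024,0.0105,0.062,0,0,0,1],[0.0024,0.013,0.082,0,0,0,1],[0.0024,0.013,0.082,0,0,0,1],[0.0024,0.013,0.082,0,0,0,1],[0.0024,0.013,0.082,0,0,0,-0.5],[0.0024,0.013,0.082,0,0,0,-0.5],[0.0024,0.013,0.082,0,0,0,-0.5],[0.0024,0.0105,0.062,0,0,0,-0.5],[0.0024,0.0064,0.02,0,0,0,-0.5],[0.0024,0.0064,-0.02,-0.0828,0,0,-1],[0.0024,0.0064,-0.03,-0.0828,0,0,-1]]]}}

```text
time_s: 10.05
ee_pos: [0.5877, 0.1284, 0.1558]
eef_rot: [3.137, -0.008, 0.135]
force: [-0.1, 0.1, -0.6]
grip_width: 0.0827
grip_force: 0.0
```

To row units: 220 mm / 1000 = 0.22, 180 mm / 1000 = 0.18, 0.1 rad / 1.5708 = 0.0637.

Call:
{"api": "arm_command", "payload": {"plan": [[[-0.16,0.06,0,0,0,0.0637,-1],[-0.16,0.06,0,0,0,0.0637,-1],[-0.16,0.06,0,0,0,0.0637,-1],[-0.16,0.12,0,0,0,0.0637,-1],[-0.16,0.18,0.02,0,0,0.0637,-1],[-0.16,0.22,0.04,0,0,0.0637,-1],[-0.16,0.22,0.04,0,0,0.0637,-1],[-0.16,0.22,0.04,0,0,0.0637,-1],[-0.16,0.22,0.04,0,0,0.0637,-1]]]}}

```text
time_s: 10.95
ee_pos: [0.4567, -0.112, 0.1102]
eef_rot: [-3.141, 0.0, 0.033]
force: [0.2, -0.7, -0.6]
grip_width: 0.0937
grip_force: 0.0
```

```bash
python3 incase.py; python3 look.py
```

```text
981 x [-42.1283  -0.7288  41.5082] y [-4.9137 44.2227 94.1065]
y hist [  0   0   0   0   0   0   0   0   0   0   0   0  53  96 101  97  99 102
  97  98  95  95  48   0   0   0]
11.0 [ 0.4569 -0.1115  0.1105] [-3.1411 -0.0002  0.0338] 0.09416077097535501 0.0
11.0 [ 0.4569 -0.1115  0.1105] 0.03375114746115826 0.09416077097535501
plate 303 [228. 246.] ctr 542 176 size 130 37 yaw -1.479
plate 656 [498. 278.] ctr 430 -608 size 80 78 yaw -1.171
plate 577 [168. 285.] ctr 429 347 size 82 61 yaw -0.215
```

View pics/look.png

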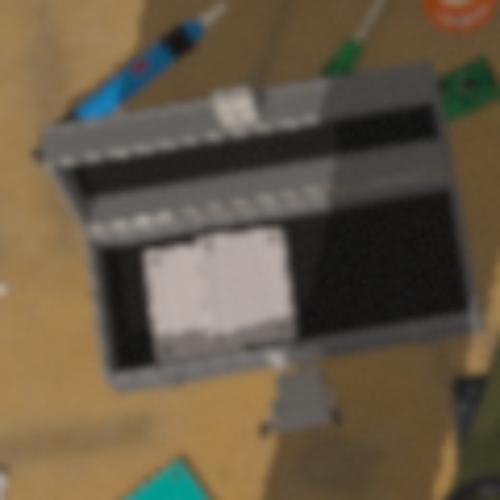

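Two plates overlap neatly in the case, crop (220,285). The third plate is hidden from the top by the arm, so I check it with the side camera.

```bash
cat > sidep.py <<'E'
from h import *
im,d=snap('side'); hsv=cv2.cvtColor(im,cv2.COLOR_BGR2HSV)
P=cloud('side',d)
m=((hsv[...,1]<50)&(hsv[...,2]>80)&(P[...,0]>.33)&(P[...,0]<.55)&(abs(P[...,2])<.02)&(P[...,1]>-.45)&(P[...,1]<.45)).astype(np.uint8)
n,l,s,c=cv2.connectedComponentsWithStats(m)
for k in range(1,n):
    if s[k,4]<80: continue
    w=np.array([onplane('side',u,v,.006)[:2] for v,u in np.argwhere(l==k)]).astype(np.float32)
    (cx,cy),(a,b),t=cv2.minAreaRect(w*1000)
    if a<b:t-=90
    print(s[k],'ctr',round(cx),round(cy),'size',round(max(a,b)),round(min(a,b)),'yaw',round(np.radians(t),3))
E
python3 sidep.py; python3 -c "
from h import *
go([.426,-.100,.07],.119); go([.426,-.100,.002],.119)"
```

```text
[216 202  25  11 230] ctr 427 343 size 78 65 yaw -0.181
[240 277  38  23 509] ctr 425 -105 size 81 64 yaw 0.118
[262 373  21  30 132] ctr 378 -414 size 79 13 yaw -1.351
shift [-30.7 -12.2  40.8] rot [ 0.    -0.001 -0.084]
shift [-30.8 -12.2 108.8] rot [ 0.    -0.001 -0.084]
```

To row units: 109 mm / 1000 = 0.109, 95 mm / 1000 = 0.095, -0.084 rad / 1.5708 = -0.0535.

Call:
{"api": "arm_command", "payload": {"plan": [[[-0.031,-0.012,0.03,0,0,-0.0535,-1],[-0.031,-0.012,0.06,0,0,-0.0535,-1],[-0.031,-0.012,0.06,0,0,-0.0535,-1],[-0.031,-0.012,0.095,0,0,-0.0535,-1],[-0.031,-0.012,0.109,0,0,-0.0535,-1],[-0.031,-0.012,0.109,0,0,-0.0535,-1],[-0.031,-0.012,0.109,0,0,-0.0535,1],[-0.031,-0.012,0.109,0,0,-0.0535,1],[-0.031,-0.012,0.109,0,0,-0.0535,1],[-0.031,-0.012,0.109,0,0,-0.0535,1],[-0.031,-0.012,0.109,0,0,-0.0535,1],[-0.031,-0.012,0.09,0,0,-0.0535,1]]]}}

```text
time_s: 12.3
ee_pos: [0.4244, -0.1007, 0.0192]
eef_rot: [-3.14, 0.003, 0.118]
force: [1.0, -0.8, 0.3]
grip_width: 0.0593
grip_force: 40.0
```

To row units: -110 mm / 1000 = -0.11, -80 mm / 1000 = -0.08, -0.015 rad / 1.5708 = -0.0095.

Call:
{"api": "arm_command", "payload": {"plan": [[[0,0,-0.04,0,0,0,1],[0,0,-0.08,0,0,0,1],[0,0,-0.11,0,0,0,1],[0,-0.11,-0.11,0,0,-0.0095,1],[0,-0.11,-0.11,0,0,-0.0095,1],[0,-0.11,-0.11,0,0,-0.0095,1],[0,-0.11,-0.11,0,0,-0.0095,1]]]}}

```text
time_s: 13.0
ee_pos: [0.4124, 0.0092, 0.1305]
eef_rot: [3.142, -0.0, 0.136]
force: [-0.2, -1.4, -1.5]
grip_width: 0.0593
grip_force: 40.0
```

```bash
python3 -c "
from h import *
o=ctrl.get_obs(); print(o['time_s'],o['ee_pos'],o['eef_rot'],o['grip_width'],o['grip_force'])
go(case(0,-.0155,.12),.134,.13)"
```

```text
13.0 [0.41243291 0.00923697 0.13048536] [ 3.14155172e+00 -1.22193963e-04  1.35540876e-01] 0.0592644846992739 39.99985456466675
shift [187.7 -61.6  10.5] rot [ 0.13  -0.     0.002]
```

To row units: 188 mm / 1000 = 0.188, -62 mm / 1000 = -0.062, 0.13 rad / 1.5708 = 0.0828.

Call:
{"api": "arm_command", "payload": {"plan": [[[0.188,-0.062,0.01,0,0,0.0013,1],[0.188,-0.062,0.01,0,0,0.0013,1],[0.188,-0.062,0.01,0,0,0.0013,1],[0.188,-0.062,0.01,0.0828,0,0.0013,1],[0.188,-0.062,0.01,0.0828,0,0.0013,1],[0.188,-0.062,0.01,0.0828,0,0.0013,1],[0.188,-0.062,0.01,0.0828,0,0.0013,1],[0.188,-0.062,0.01,0.0828,0,0.0013,1]]]}}

```text
time_s: 13.8
ee_pos: [0.5903, 0.0939, 0.1211]
eef_rot: [-3.012, -0.001, 0.13]
force: [-0.1, -0.2, -0.4]
grip_width: 0.0589
grip_force: 40.0
```

```bash
python3 -c "
from h import *
o=ctrl.get_obs(); print(o['time_s'],o['ee_pos'],o['eef_rot'],o['grip_width'],o['grip_force'])
go(case(0,-.0155,.09),.134,.13);go(case(0,-.0155,.039),.134,.13)"
```

```text
13.8 [0.59027454 0.09390961 0.12110741] [-3.01234733e+00 -6.87365794e-04  1.30374017e-01] 0.05888971048021709 39.999765157699585
shift [ 0.   2.3 31.1] rot [ 0.001 -0.001 -0.004]
shift [-0.   8.9 81.6] rot [ 0.001 -0.001 -0.004]
```

To row units: 82 mm / 1000 = 0.082, 62 mm / 1000 = 0.062, -0.13 rad / 1.5708 = -0.0828.

Call:
{"api": "arm_command", "payload": {"plan": [[[0,0.003,0.031,0,0,0,1],[0,0.007,0.062,0,0,0,1],[0,0.009,0.082,0,0,0,1],[0,0.009,0.082,0,0,0,1],[0,0.009,0.082,0,0,0,1],[0,0.009,0.082,0,0,0,-0.5],[0,0.009,0.082,0,0,0,-0.5],[0,0.009,0.082,0,0,0,-0.5],[0,0.007,0.062,0,0,0,-0.5],[0,0.003,0.02,0,0,0,-0.5],[0,0.003,-0.02,-0.0828,0,0,-1],[0,0.003,-0.03,-0.0828,0,0,-1]]]}}

```text
time_s: 15.0
ee_pos: [0.5932, 0.0887, 0.1549]
eef_rot: [3.137, -0.007, 0.132]
force: [1.0, 0.8, 0.0]
grip_width: 0.0831
grip_force: 0.0
```

To row units: -170 mm / 1000 = -0.17, 60 mm / 1000 = 0.06.

Call:
{"api": "arm_command", "payload": {"plan": [[[-0.17,0.06,0,0,0,0,-1],[-0.17,0.06,0,0,0,0,-1],[-0.17,0.06,0,0,0,0,-1],[-0.17,0.06,0,0,0,0,-1],[-0.17,0.06,0,0,0,0,-1],[-0.17,0.06,0,0,0,0,-1]]]}}

```text
time_s: 15.6
ee_pos: [0.4312, 0.006, 0.1501]
eef_rot: [-3.141, -0.001, 0.13]
force: [0.7, 0.5, 0.2]
grip_width: 0.0943
grip_force: 0.0
```

```bash
python3 incase.py; python3 look.py; python3 -c "
from h import *
go([.429,.347,.07],-.205+np.pi)"
```

```text
1331 x [-41.681   -0.0538  42.1274] y [-41.7385  26.6099  93.7235]
y hist [  0   0   0   0   0   0   0   0  29  91  94  95  97  99  99  94  99 102
  97  98  94  95  48   0   0   0]
15.65 [0.4315 0.0063 0.1499] [-3.1412 -0.0006  0.1306] 0.09399167252299204 0.0
15.65 [0.4315 0.0063 0.1499] 0.1306014415455632 0.09399167252299204
plate 658 [498. 277.] ctr 430 -609 size 82 78 yaw -1.171
plate 575 [168. 285.] ctr 429 347 size 81 61 yaw -0.208
shift [  41.9 -338.    79.9] rot [ 0.000e+00 -1.000e-03 -2.806e+00]
```

To row units: -338 mm / 1000 = -0.338, 80 mm / 1000 = 0.08, 0.15 rad / 1.5708 = 0.0955.

Call:
{"api": "arm_command", "payload": {"plan": [[[0.042,-0.338,0,0,0,0.0955,-1],[0.042,-0.338,0,0,0,0.2139,-1],[0.042,-0.338,0,0,0,0.2139,-1],[0.042,-0.338,0,0,0,0.2139,-1],[0.042,-0.338,0,0,0,0.2139,-1],[0.042,-0.338,0.03,0,0,0.2139,-1],[0.042,-0.338,0.08,0,0,0.2139,-1],[0.042,-0.338,0.08,0,0,0.2139,-1],[0.042,-0.338,0.08,0,0,0.2139,-1],[0.042,-0.338,0.08,0,0,0.2139,-1],[0.042,-0.338,0.08,0,0,0.2139,-1]]]}}

```text
time_s: 16.8
ee_pos: [0.4291, 0.3466, 0.0707]
eef_rot: [-3.141, -0.001, -0.206]
force: [0.7, -0.5, 1.2]
grip_width: 0.0942
grip_force: 0.0
```

```bash
python3 sidep.py; python3 -c "
from h import *
o=ctrl.get_obs(); print(o['time_s'],o['ee_pos'],o['eef_rot'],o['qpos'])
go([.429,.347,.002],-.205)"
```

```text
[216 202  25  11 226] ctr 426 342 size 78 66 yaw -0.187
[262 373  21  30 132] ctr 378 -414 size 79 13 yaw -1.391
16.85 [0.42924159 0.34647578 0.07097806] [-3.14021041e+00 -1.20055883e-03 -2.05944967e-01] [6.12673351e-01 4.50008403e-01 1.65089884e+00 7.85981777e-05
 1.03885584e+00 2.38937401e+00]
shift [-0.4 -0.4 69. ] rot [-0.001 -0.001 -0.001]
```

To row units: -70 mm / 1000 = -0.07, 69 mm / 1000 = 0.069.

Call:
{"api": "arm_command", "payload": {"plan": [[[0,-0.0004,0.04,0,0,0,-1],[0,-0.0004,0.069,0,0,0,-1],[0,-0.0004,0.069,0,0,0,-1],[0,-0.0004,0.069,0,0,0,1],[0,-0.0004,0.069,0,0,0,1],[0,-0.0004,0.069,0,0,0,1],[0,-0.0004,0.069,0,0,0,1],[0,-0.0004,0.069,0,0,0,1],[0,-0.0004,0.04,0,0,0,1],[0,-0.0004,0,0,0,0,1],[0,-0.0004,-0.04,0,0,0,1],[0,-0.0004,-0.07,0,0,0,1]]]}}

```text
time_s: 18.05
ee_pos: [0.4287, 0.3473, 0.1423]
eef_rot: [-3.14, -0.001, -0.205]
force: [0.3, -0.5, -1.2]
grip_width: 0.0594
grip_force: 40.0
```

Call:
{"api": "arm_command", "payload": {"plan": [[[0,0,0,0,0,0,1],[0,0,0,0,0,0,1]]]}}

```text
time_s: 18.25
ee_pos: [0.4284, 0.347, 0.1395]
eef_rot: [-3.141, -0.0, -0.205]
force: [0.1, -0.2, -0.8]
grip_width: 0.059
grip_force: 40.0
```

```bash
python3 -c "
from h import *
o=ctrl.get_obs(); print(o['time_s'],o['ee_pos'],o['eef_rot'],o['grip_width'],o['grip_force'])
go([.43,.08,.14],.134);go(case(0,-.0525,.125),.134)"
```

```text
18.25 [0.42840622 0.34700819 0.13952548] [-3.14144870e+00 -1.55856098e-05 -2.05134331e-01] 0.059034760031103854 39.999677538871765
shift [ 55.9 261.1  -0.5] rot [-0.    -0.    -0.339]
shift [221.8 248.1  14.5] rot [-0.    -0.    -0.339]
```

To row units: 261 mm / 1000 = 0.261, 248 mm / 1000 = 0.248, -0.339 rad / 1.5708 = -0.2158.

Call:
{"api": "arm_command", "payload": {"plan": [[[0.056,0.261,0,0,0,-0.0955,1],[0.056,0.261,0,0,0,-0.2158,1],[0.056,0.261,0,0,0,-0.2158,1],[0.056,0.261,0,0,0,-0.2158,1],[0.056,0.261,0,0,0,-0.2158,1],[0.222,0.248,0.014,0,0,-0.2158,1],[0.222,0.248,0.014,0,0,-0.2158,1],[0.222,0.248,0.014,0,0,-0.2158,1],[0.222,0.248,0.014,0,0,-0.2158,1],[0.222,0.248,0.014,0,0,-0.2158,1],[0.222,0.248,0.014,0,0,-0.2158,1]]]}}

```text
time_s: 19.35
ee_pos: [0.5943, 0.059, 0.1237]
eef_rot: [-3.141, 0.004, 0.134]
force: [0.1, -0.4, -0.8]
grip_width: 0.0594
grip_force: 40.0
```

To row units: 0.13 rad / 1.5708 = 0.0828.

Call:
{"api": "arm_command", "payload": {"plan": [[[0,0,0,0.0828,0,0,1],[0,0,0,0.0828,0,0,1],[0,0,0,0.0828,0,0,1],[0,0,0,0.0828,0,0,1]]]}}

```text
time_s: 19.75
ee_pos: [0.5949, 0.0595, 0.1258]
eef_rot: [-3.014, 0.0, 0.134]
force: [-1.0, -0.3, -0.6]
grip_width: 0.0593
grip_force: 40.0
```

```bash
python3 -c "
from h import *
o=ctrl.get_obs(); print(o['time_s'],o['ee_pos'],o['eef_rot'],o['grip_width'],o['grip_force'])
go(case(0,-.0525,.09),.134,.13);go(case(0,-.0525,.039),.134,.13)"
```

```text
19.75 [0.59486689 0.05951832 0.12579849] [-3.01370668e+00  3.32630901e-04  1.34432263e-01] 0.05933243630207185 39.99971330165863
shift [ 0.1  5.1 35.4] rot [0.002 0.    0.   ]
shift [ 0.1 11.6 86. ] rot [0.002 0.    0.   ]
```

To row units: 86 mm / 1000 = 0.086, 11.6 mm / 1000 = 0.0116, -0.13 rad / 1.5708 = -0.0828.

Call:
{"api": "arm_command", "payload": {"plan": [[[0,0.005,0.035,0,0,0,1],[0,0.009,0.065,0,0,0,1],[0,0.0116,0.086,0,0,0,1],[0,0.0116,0.086,0,0,0,1],[0,0.0116,0.086,0,0,0,1],[0,0.0116,0.086,0,0,0,-0.5],[0,0.0116,0.086,0,0,0,-0.5],[0,0.0116,0.086,0,0,0,-0.5],[0,0.009,0.065,0,0,0,-0.5],[0,0.005,0.02,0,0,0,-0.5],[0,0.005,-0.02,-0.0828,0,0,-1],[0,0.005,-0.03,-0.0828,0,0,-1]]]}}

```text
time_s: 20.95
ee_pos: [0.5981, 0.0511, 0.1601]
eef_rot: [3.137, -0.008, 0.135]
force: [-0.8, 1.0, 0.2]
grip_width: 0.0831
grip_force: 0.0
```

To row units: -170 mm / 1000 = -0.17, 160 mm / 1000 = 0.16.

Call:
{"api": "arm_command", "payload": {"plan": [[[-0.17,0.04,0,0,0,0,-1],[-0.17,0.04,0,0,0,0,-1],[-0.17,0.04,0,0,0,0,-1],[-0.17,0.04,0,0,0,0,-1],[-0.17,0.1,0,0,0,0,-1],[-0.17,0.16,0,0,0,0,-1],[-0.17,0.16,0,0,0,0,-1],[-0.17,0.16,0,0,0,0,-1]]]}}

```text
time_s: 21.75
ee_pos: [0.4492, -0.1329, 0.1545]
eef_rot: [-3.141, 0.0, 0.131]
force: [-0.7, 1.0, 0.3]
grip_width: 0.0939
grip_force: 0.0
```

```bash
python3 incase.py; python3 -c "
from h import *
im,_=snap('side'); a=cv2.resize(im[160:280,245:325],(400,600),interpolation=cv2.INTER_CUBIC); im,d=snap('top','t_f.png'); np.save('t_f.npy',d); b=cv2.resize(im[170:270,185:300],(400,400),interpolation=cv2.INTER_CUBIC); cv2.imwrite('pics/s4.png',np.hstack([a,np.pad(b,((0,200),(0,0),(0,0)))]))"
```

```text
1683 x [-41.2725  -0.0436  41.9636] y [-78.3105   8.5411  93.3401]
y hist [  0   0   0   0   1  95  92  92  92  95  96  95  98  99 100  95  99 102
  97  98  94  95  48   0   0   0]
21.8 [ 0.4491 -0.1315  0.1544] [-3.1406  0.0005  0.1317] 0.09372850353362068 0.0
```

View pics/s4.png

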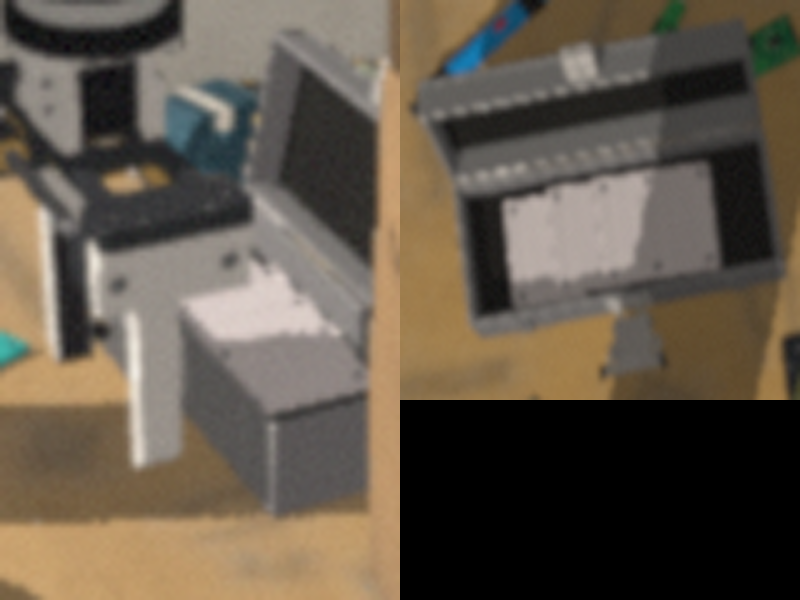

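The four plates form one overlapping row on the middle line (right panel, from (510,250) to (715,215)). Next I measure the lid angle and the loop bar.

```bash
cat > lid.py <<'E'
from h import *
np.set_printoptions(precision=1,suppress=True)
d=np.load('t_f.npy'); P=cloud('top',d)-C; im=cv2.imread('pics/t_f.png')
q=np.stack([P@X,P@Y,P[...,2]],-1)*1000
for y0 in(-80,-40,40,80):
    s=q[(abs(q[...,1]-y0)<8)&(q[...,0]>30)&(q[...,0]<140)&(q[...,2]>40)]; s=s[np.argsort(s[:,0])]
    print(y0,'\n',s[::3].T[[0,2]])
for z in(.15,.16,.166):
  for p in[(191,198),(284,184),(191,191),(284,175.6)]:
    w=onplane('top',*p,z)-C; print(z,p,np.array([w@X,w@Y])*1000)
# bar: knobs
sub=q[250:270,240:265]; s=sub[(sub[...,2]>20)&(sub[...,0]<-55)]
print('latch pts',s[np.argsort(s[:,0])][::2].T)
E
python3 lid.py
```

```text
-80 
 [[ 33.7  50.3  51.   51.6  52.4  53.5  54.3  55.1  57.   58.9  60.2  62.6
   64.   66.   66.7  68.   70.4  72.3  74.5  75.8  77.9  78.3  79.3  80.1
   81.   81.4  81.7  82.3  82.5  82.6  83.2  83.7  84.5  84.8  85.5  86.
   86.6  87.   87.2  87.8  88.4  88.7  89.6  90.4  90.8  91.4  91.8  92.3
   93.7  95.   96.4  98.7  99.1  99.8 102.4 103.5 105.7 106.5]
 [ 40.5  60.8  56.2  41.7  59.1  66.3  55.   61.5  67.6  61.9  64.9  57.2
   66.7  63.5  64.   64.3  57.9  68.6  55.2  51.9 167.5  58.8 160.8  59.7
   67.5  51.4  68.2  71.9 154.1  80.  161.7  68.4  76.6  78.7  83.7 104.6
   88.7  99.3  89.6 160.7 161.6 163.4 155.9  85.5  94.3 157.9 157.9 159.2
  159.7 156.5 169.3 153.4 155.3 162.2 161.6 160.7 158.5 157.2]]
-40 
 [[ 31.9  33.6  36.2  38.5  49.8  50.4  50.8  51.1  53.6  55.2  56.4  57.8
   59.1  61.3  62.5  64.4  65.7  68.   69.   71.9  72.4  74.7  76.3  77.4
   78.   78.7  79.   80.   80.6  81.2  81.7  82.1  82.5  82.8  83.2  83.5
   84.2  85.   85.4  86.   86.5  87.   87.5  87.8  88.4  89.1  89.7  90.1
   90.6  90.9  91.6  92.7  94.1  96.1  96.8  98.  100.1 101.8 103.1 105.
 
[... 3567 characters left out ...]
  11.4   -8.1   -0.1
     8.3    6.4]
 [1715.8   84.9   82.6   80.2   67.8   85.    78.6   78.7   73.9   86.
    80.3   86.2   81.6   83.9   84.4   77.5   82.9   80.7   79.4   75.2
    79.1   82.3   81.3   75.2   80.9   80.    80.5   66.5   71.1   62.4
    60.6   61.9   67.2   73.6   61.7   61.4   64.1   57.4   54.7   56.3
    56.8   65.    57.7   61.5   55.3   55.5   51.2   56.4   58.    47.
    54.4   55.4   52.9   51.9   59.7   48.1   56.9   41.9   55.4   58.3
    58.7   51.9   60.2   51.1   39.1   60.5   58.4   51.7   55.7   55.8
    54.    51.5   52.9   48.4   49.7   52.3   53.4   50.4   57.1   49.
    51.    41.2   49.2   44.3   49.6   51.2   44.1   50.6   43.1   48.4
    49.8   41.3]]
```

```bash
python3 -c "
from h import *
go([.45,.10,.25],.134);go(case(.13,0,.25),.134);go(case(.13,0,.135),.134)"
```

```text
shift [  31.6 -228.   -95.3] rot [-0.001  0.     0.   ]
shift [ 299.8 -220.5  -95.4] rot [-0.001  0.     0.   ]
shift [ 299.8 -220.4   19.6] rot [-0.001  0.     0.   ]
```

To row units: 300 mm / 1000 = 0.3, -228 mm / 1000 = -0.228.

Call:
{"api": "arm_command", "payload": {"plan": [[[0.032,-0.228,-0.095,0,0,0,1],[0.032,-0.228,-0.095,0,0,0,1],[0.032,-0.228,-0.095,0,0,0,1],[0.032,-0.228,-0.095,0,0,0,1],[0.032,-0.228,-0.095,0,0,0,1],[0.032,-0.228,-0.095,0,0,0,1],[0.3,-0.22,-0.095,0,0,0,1],[0.3,-0.22,-0.095,0,0,0,1],[0.3,-0.22,-0.095,0,0,0,1],[0.3,-0.22,-0.095,0,0,0,1],[0.3,-0.22,-0.095,0,0,0,1],[0.3,-0.22,-0.095,0,0,0,1]]], "squeeze": 30}}

```text
time_s: 23.1
ee_pos: [0.7189, 0.128, 0.2478]
eef_rot: [-3.141, 0.002, 0.135]
force: [-0.6, 0.0, -1.2]
grip_width: 0.0022
grip_force: 0.0
```

Call:
{"api": "arm_command", "payload": {"plan": [[[0,0,0,0,0,0,1],[0,0,0,0,0,0,1],[0,0,0,0,0,0,1]]]}}

```text
time_s: 23.4
ee_pos: [0.7166, 0.1275, 0.2503]
eef_rot: [-3.142, -0.0, 0.134]
force: [0.2, 0.4, 0.3]
grip_width: 0.0004
grip_force: 0.0
```

```bash
python3 -c "
from h import *
o=ctrl.get_obs(); print(o['time_s'],o['ee_pos'],o['eef_rot'],o['grip_width'],o['force'])
go(case(.13,0,.135),.134);go(case(.095,0,.135),.134)"
```

```text
23.4 [0.71659432 0.12746815 0.25031896] [-3.14151958e+00 -8.80593860e-05  1.34467092e-01] 0.0004464456026038948 [0.23697577 0.39029345 0.26758495]
shift [  0.3  -0.9 115.3] rot [-0. -0.  0.]
shift [-34.7  -0.9 115.3] rot [-0. -0.  0.]
```

Call:
{"api": "arm_command", "payload": {"plan": [[[0,0,0.045,0,0,0,1],[0,0,0.09,0,0,0,1],[0,0,0.112,0,0,0,1],[0,0,0.112,0,0,0,1],[-0.008,0,0.112,0,0,0,1],[-0.016,0,0.112,0,0,0,1],[-0.024,0,0.11,0,0,0,1],[-0.032,0,0.106,0,0,0,1],[-0.039,0,0.102,0,0,0,1],[-0.046,0,0.1,0,0,0,1]]]}}

```text
time_s: 24.4
ee_pos: [0.6717, 0.1209, 0.1516]
eef_rot: [3.142, -0.002, 0.134]
force: [3.2, -1.1, 3.1]
grip_width: 0.0001
grip_force: 1.9
```

```bash
cat > lidang.py <<'E'
from h import *
o=ctrl.get_obs(); np.set_printoptions(precision=3,suppress=True)
w=np.array(o['ee_pos'])-C; print(o['time_s'],'case',np.array([w@X,w@Y,w[2]])*1000,o['force'])
im,d=snap('side','sx.png')
E
python3 lidang.py; cd pics; python3 -c "
import cv2; im=cv2.imread('sx.png'); cv2.imwrite('sxc.png',cv2.resize(im[110:280,205:365],(565,600)))"
```

```text
24.4 case [ 84.294  -1.36  151.591] [ 3.187 -1.092  3.084]
```

View pics/sxc.png

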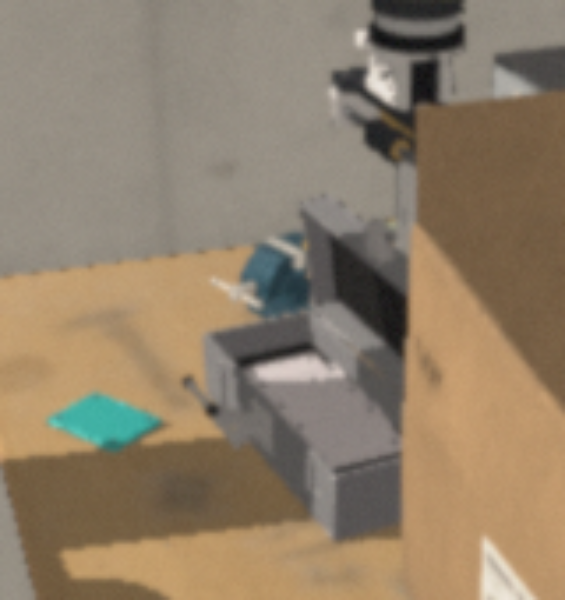

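The lid has come to upright and the push force is 3 N. I continue along the arc.

To row units: -94.5 mm / 1000 = -0.0945, -80.6 mm / 1000 = -0.0806.

Call:
{"api": "arm_command", "payload": {"plan": [[[-0.009,-0.001,-0.002,0,0,0,1],[-0.0185,-0.001,-0.003,0,0,0,1],[-0.028,-0.001,-0.003,0,0,0,1],[-0.0375,-0.001,-0.002,0,0,0,1],[-0.0467,-0.001,0,0,0,0,1],[-0.0558,-0.001,0.003,0,0,0,1],[-0.0645,-0.001,0.006,0,0,0,1],[-0.073,-0.001,0.011,0,0,0,1],[-0.0806,-0.001,0.016,0,0,0,1],[-0.088,-0.001,0.022,0,0,0,1],[-0.0945,-0.001,0.029,0,0,0,1]]]}}

```text
time_s: 25.55
ee_pos: [0.5774, 0.1093, 0.1205]
eef_rot: [-3.142, 0.0, 0.134]
force: [0.5, -0.6, 0.9]
grip_width: 0.0005
grip_force: 0.5
```

```bash
python3 lidang.py
```

```text
25.55 case [-10.705  -0.302 120.483] [ 0.482 -0.588  0.921]
```

Call:
{"api": "arm_command", "payload": {"plan": [[[-0.0054,0,0.005,0,0,0,1],[-0.0105,0,0.013,0,0,0,1],[-0.015,0,0.021,0,0,0,1],[-0.018,0,0.026,0,0,0,1],[-0.018,0,0.029,0,0,0,1],[-0.018,0,0.0305,0,0,0,1],[-0.018,0,0.0305,0,0,0,1]]]}}

```text
time_s: 26.3
ee_pos: [0.5602, 0.107, 0.0904]
eef_rot: [-3.142, 0.0, 0.134]
force: [-0.7, 0.0, 0.6]
grip_width: 0.0005
grip_force: 0.0
```

```bash
python3 lidang.py
```

```text
26.3 case [-28.069  -0.292  90.399] [-0.666  0.043  0.627]
```

To row units: 1.5 mm / 1000 = 0.0015, 1 mm / 1000 = 0.001.

Call:
{"api": "arm_command", "payload": {"plan": [[[0,0,0.001,0,0,0,1],[0,0,0.001,0,0,0,1],[0,0,0.0015,0,0,0,1],[0,0,0.0015,0,0,0,1]]]}}

```text
time_s: 26.75
ee_pos: [0.5605, 0.107, 0.0901]
eef_rot: [3.142, -0.001, 0.134]
force: [-5.1, -0.5, 13.8]
grip_width: 0.0003
grip_force: 6.6
```

The lid is firmly shut: 14 N at z = 0.090. I retreat and look at the latch.

To row units: 210 mm / 1000 = 0.21, 160 mm / 1000 = 0.16.

Call:
{"api": "arm_command", "payload": {"plan": [[[0,0,-0.04,0,0,0,1],[0,0,-0.08,0,0,0,1],[0,0,-0.11,0,0,0,-0.4],[-0.06,0.1,-0.11,0,0,0,-0.4],[-0.12,0.16,-0.11,0,0,0,-0.4],[-0.12,0.21,-0.11,0,0,0,-0.4],[-0.12,0.21,-0.11,0,0,0,-0.4],[-0.12,0.21,-0.11,0,0,0,-0.4],[-0.12,0.21,-0.11,0,0,0,-0.4]]]}}

```text
time_s: 27.65
ee_pos: [0.4681, -0.1209, 0.1991]
eef_rot: [3.141, -0.0, 0.129]
force: [0.0, 1.0, 0.7]
grip_width: 0.0533
grip_force: 0.0
```

```bash
python3 - <<'E'
from h import *
o=ctrl.get_obs(); print(o['time_s'],o['ee_pos'],o['grip_width'])
a,d=snap('side','sl.png'); np.save('sl.npy',d); b,d=snap('top','tl.png'); np.save('tl.npy',d)
A=cv2.resize(a[190:270,240:320],(400,400),interpolation=cv2.INTER_CUBIC); B=cv2.resize(b[205:285,210:290],(400,400),interpolation=cv2.INTER_CUBIC)
cv2.imwrite('pics/latch.png',np.hstack([A,B]))
for n in('side','top'):
  print(n,[ (k,np.round(proj(n,case(*p)),1).tolist()) for k,p in dict(seat=(-.071,0,.074),pivot=(-.071,0,.038),fl=(-.053,.131,.06),fr=(-.053,-.131,.06),lfl=(-.053,.131,.09),lfr=(-.053,-.131,.09)).items()])
E
```

```text
27.65 [ 0.46809132 -0.12087321  0.19906389] 0.05327763727956705
side [('seat', [272.5, 219.5]), ('pivot', [273.0, 230.3]), ('fl', [262.1, 203.3]), ('fr', [297.6, 244.6]), ('lfl', [261.6, 194.6]), ('lfr', [297.6, 235.1])]
top [('seat', [248.9, 249.3]), ('pivot', [250.5, 251.2]), ('fl', [203.4, 250.9]), ('fr', [294.0, 236.9]), ('lfl', [201.2, 249.3]), ('lfr', [293.4, 235.1])]
```

View pics/latch.png

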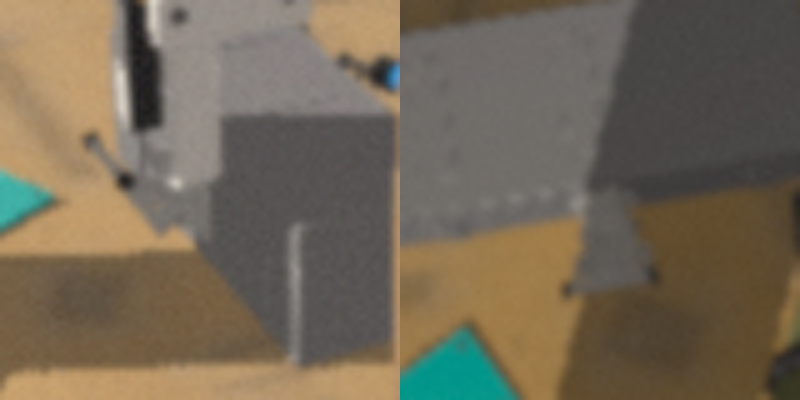

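The latch views show the knobs in the side image at about (257.6,217.6) and (264.4,225.8), and in the top image at about (243.0,262.6) and (260.2,259.4). I refine these with a dark mask and triangulate.

```bash
python3 - <<'E'
from h import *
np.set_printoptions(precision=1,suppress=True)
S=cv2.imread('pics/sl.png').max(2); T=cv2.imread('pics/tl.png').max(2)
def ref(g,u,v,r=3):
    u0,v0=int(round(u)),int(round(v)); w=g[v0-r:v0+r+1,u0-r:u0+r+1].astype(float)
    w=np.clip(np.percentile(w,35)-w,0,None)**1; yy,xx=np.indices(w.shape)
    return u0-r+(w*xx).sum()/w.sum(), v0-r+(w*yy).sum()/w.sum()
def tri(a,b):
    (o1,r1),(o2,r2)=ray('side',*a),ray('top',*b)
    M=np.c_[r1,-r2]; t=np.linalg.lstsq(M,o2-o1,rcond=None)[0]
    p,q=o1+t[0]*r1,o2+t[1]*r2; return (p+q)/2,np.linalg.norm(p-q)*1000
K=[]
for a,b in[((257.6,217.6),(243.0,262.6)),((264.4,225.8),(260.2,259.4))]:
    for aa,bb in((a,b),(ref(S,*a),ref(T,*b))):
        p,e=tri(aa,bb); w=p-C; print(np.array(aa),np.array(bb),'case',np.array([w@X,w@Y,w[2]])*1000,'gap',e)
    K.append(w)
# check calibration with case rim corners in both views: nothing hidden at lid front-right corner
E
```

```text
[257.6 217.6] [243.  262.6] case [-107.3   21.    78.4] gap 1.1885606251068124
[258.2 218.2] [244.4 262. ] case [-106.7   16.9   78.4] gap 2.103259237680728
[264.4 225.8] [260.2 259.4] case [-105.7  -27.9   76.9] gap 1.4844573039278772
[264.9 225.7] [260.1 259.7] case [-105.2  -27.8   76.7] gap 0.7379011683390848
```

```bash
python3 -c "
from h import *
go(case(-.1065,-.003,.14),.134);go(case(-.1065,-.003,.068),.134)"
```

```text
shift [  41.3 -207.9   59. ] rot [ 0.    -0.    -0.002]
shift [  41.3 -207.9  131. ] rot [ 0.    -0.    -0.002]
```

To row units: -208 mm / 1000 = -0.208, 59 mm / 1000 = 0.059.

Call:
{"api": "arm_command", "payload": {"plan": [[[0.041,-0.208,0,0,0,0,-0.7],[0.041,-0.208,0,0,0,0,-0.7],[0.041,-0.208,0,0,0,0,-0.7],[0.041,-0.208,0,0,0,0,-0.7],[0.041,-0.208,0,0,0,0,-0.7],[0.041,-0.208,0.05,0,0,0,-0.7],[0.041,-0.208,0.059,0,0,0,-0.7],[0.041,-0.208,0.059,0,0,0,-0.7],[0.041,-0.208,0.059,0,0,0,-0.7],[0.041,-0.208,0.059,0,0,0,-0.7]]], "squeeze": 10}}

```text
time_s: 28.75
ee_pos: [0.4829, 0.0942, 0.1415]
eef_rot: [3.142, -0.002, 0.133]
force: [0.7, -0.4, -0.9]
grip_width: 0.0797
grip_force: 0.0
```

```bash
cat > st.py <<'E'
from h import *
np.set_printoptions(precision=2,suppress=True)
o=ctrl.get_obs(); w=np.array(o['ee_pos'])-C
print(o['time_s'],'case mm',np.array([w@X,w@Y,w[2]])*1000,'rot',o['eef_rot'],'F case',np.array([o['force']@X,o['force']@Y,o['force'][2]]),o['grip_width'],o['grip_force'])
E
python3 st.py;python3 -c "
from h import *
go(case(-.1065,-.003,.068),.134)"
```

```text
28.75 case mm [-106.36   -2.59  141.5 ] rot [ 3.14 -0.    0.13] F case [ 0.65 -0.46 -0.85] 0.07965323486449699 0.0
shift [-0.3  0.4 73.5] rot [ 0.    -0.002 -0.001]
```

To row units: 73 mm / 1000 = 0.073, 60 mm / 1000 = 0.06.

Call:
{"api": "arm_command", "payload": {"plan": [[[0,0,0.035,0,0,0,-0.7],[0,0,0.06,0,0,0,-0.7],[0,0,0.073,0,0,0,-0.7],[0,0,0.073,0,0,0,-0.7],[0,0,0.073,0,0,0,1],[0,0,0.073,0,0,0,1],[0,0,0.073,0,0,0,1],[0,0,0.073,0,0,0,1],[0,0,0.073,0,0,0,1]]]}}

```text
time_s: 29.65
ee_pos: [0.4825, 0.0935, 0.0675]
eef_rot: [3.14, -0.001, 0.134]
force: [0.1, -8.8, 1.5]
grip_width: 0.054
grip_force: 10.0
```

```bash
python3 st.py
```

```text
29.65 case mm [-106.89   -3.22   67.48] rot [ 3.14 -0.    0.13] F case [-1.11 -8.76  1.48] 0.05395196129998163 9.999926090240479
```

The grip width reads 54 mm, so the knobs are held. I move the bar along the arc over the keeper lip, easing the sideways force.

To row units: 35.5 mm / 1000 = 0.0355, 29.5 mm / 1000 = 0.0295.

Call:
{"api": "arm_command", "payload": {"plan": [[[0.002,0.0012,-0.002,0,0,0,1],[0.0055,0.0015,-0.0045,0,0,0,1],[0.0115,0.0015,-0.008,0,0,0,1],[0.0175,0.0015,-0.01,0,0,0,1],[0.0235,0.0015,-0.0115,0,0,0,1],[0.0295,0.0015,-0.0115,0,0,0,1],[0.0355,0.0015,-0.0115,0,0,0,1],[0.0355,0.0015,-0.0115,0,0,0,1],[0.0355,0.0015,-0.0115,0,0,0,1]]]}}

```text
time_s: 30.55
ee_pos: [0.5177, 0.0977, 0.0783]
eef_rot: [-3.142, -0.0, 0.134]
force: [1.5, -3.9, -1.0]
grip_width: 0.0536
grip_force: 10.0
```

```bash
python3 st.py; python3 - <<'E'
from h import *
a,d=snap('side'); b,d=snap('top')
A=cv2.resize(a[190:270,240:320],(400,400),interpolation=cv2.INTER_CUBIC); B=cv2.resize(b[205:285,210:290],(400,400),interpolation=cv2.INTER_CUBIC)
cv2.imwrite('pics/latch2.png',np.hstack([A,B]))
E
```

```text
30.55 case mm [-71.47  -3.77  78.26] rot [-3.14 -0.    0.13] F case [ 0.98 -4.09 -1.01] 0.053552374808987266 9.999900832772255
```

View pics/latch2.png

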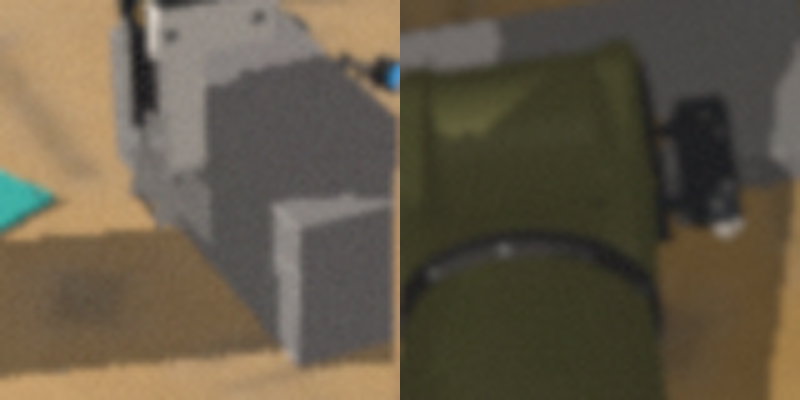

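The bar is held above the keeper, though the finger hides it. I lower in small steps while watching the force.

To row units: 11 mm / 1000 = 0.011, 8 mm / 1000 = 0.008.

Call:
{"api": "arm_command", "payload": {"plan": [[[0,0,0.004,0,0,0,1],[0,0,0.008,0,0,0,1],[0,0,0.011,0,0,0,1],[0,0,0.011,0,0,0,1]]]}}

```text
time_s: 31.05
ee_pos: [0.5174, 0.0976, 0.0669]
eef_rot: [-3.142, 0.0, 0.134]
force: [2.5, -4.0, -0.5]
grip_width: 0.0542
grip_force: 10.0
```

```bash
python3 st.py
```

```text
31.05 case mm [-71.77  -3.81  66.9 ] rot [-3.14  0.    0.13] F case [ 1.93 -4.33 -0.45] 0.05417549027834007 10.000045783817768
```

To row units: 3 mm / 1000 = 0.003, 1.5 mm / 1000 = 0.0015.

Call:
{"api": "arm_command", "payload": {"plan": [[[0,0,0.0015,0,0,0,1],[0,0,0.003,0,0,0,1],[0,0,0.003,0,0,0,1],[0,0,0.003,0,0,0,1]]]}}

```text
time_s: 31.45
ee_pos: [0.5178, 0.0976, 0.0648]
eef_rot: [3.141, -0.001, 0.134]
force: [1.0, -4.6, 7.2]
grip_width: 0.0537
grip_force: 10.0
```

```bash
python3 st.py
```

```text
31.45 case mm [-71.39  -3.88  64.81] rot [ 3.14 -0.    0.13] F case [ 0.33 -4.72  7.2 ] 0.05373394174737206 10.000620447099209
```

To row units: -5 mm / 1000 = -0.005, -4 mm / 1000 = -0.004.

Call:
{"api": "arm_command", "payload": {"plan": [[[-0.002,0,-0.001,0,0,0,1],[-0.004,0,-0.001,0,0,0,1],[-0.005,0,-0.001,0,0,0,1],[-0.005,0,-0.001,0,0,0,1]]]}}

```text
time_s: 31.85
ee_pos: [0.514, 0.0971, 0.0658]
eef_rot: [3.141, -0.004, 0.134]
force: [10.9, -3.3, -2.0]
grip_width: 0.0537
grip_force: 10.0
```

```bash
python3 st.py
```

```text
31.85 case mm [-75.17  -3.89  65.75] rot [ 3.14 -0.    0.13] F case [10.41 -4.71 -2.05] 0.05366843468545042 9.999696761369705
```

The lip resists at 10 N, so the bar is in the groove. I centre it, seat it, release and lift away.

To row units: 170 mm / 1000 = 0.17, 120 mm / 1000 = 0.12.

Call:
{"api": "arm_command", "payload": {"plan": [[[0.003,0,0,0,0,0,1],[0.003,0,0.001,0,0,0,1],[0.003,0,0.001,0,0,0,1],[0.003,0,0.001,0,0,0,-0.5],[0.003,0,0.001,0,0,0,-0.5],[0.003,0,0.001,0,0,0,-0.5],[0.003,0,-0.02,0,0,0,-0.5],[0.003,0,-0.06,0,0,0,-0.5],[-0.04,0,-0.1,0,0,0,1],[-0.08,0.06,-0.1,0,0,0,1],[-0.08,0.12,-0.1,0,0,0,1],[-0.08,0.17,-0.1,0,0,0,1]]]}}

```text
time_s: 33.05
ee_pos: [0.4532, -0.0514, 0.1657]
eef_rot: [3.142, -0.001, 0.135]
force: [1.1, -0.4, 0.0]
grip_width: 0.042
grip_force: 0.0
```

```bash
python3 st.py; python3 - <<'E'
from h import *
a,d=snap('side','s9.png'); np.save('s9.npy',d); b,d=snap('top','t9.png'); np.save('t9.npy',d)
A=cv2.resize(a[195:255,245:305],(400,400),interpolation=cv2.INTER_CUBIC); B=cv2.resize(b[220:280,220:280],(400,400),interpolation=cv2.INTER_CUBIC)
cv2.imwrite('pics/latch3.png',np.hstack([A,B]))
np.set_printoptions(precision=0,suppress=True)
P=cloud('top',d)-C; q=np.stack([P@X,P@Y,P[...,2]],-1)*1000
s=q[(abs(q[...,1]+3)<16)&(q[...,0]<-54)&(q[...,0]>-125)&(q[...,2]>12)]; print(s[np.argsort(s[:,0])].T[[0,2]])
E
```

```text
33.05 case mm [-155.28 -142.95  165.69] rot [ 3.14 -0.    0.14] F case [ 1.   -0.57  0.03] 0.042023842992516665 0.0
[[-109. -109. -108. -108. -108. -108. -108. -107. -107. -107. -106. -106.
  -106. -105. -105. -105. -105. -105. -105. -104. -104. -103. -103. -103.
  -103. -102. -102. -102. -101. -101. -101. -101. -101. -100.  -99.  -99.
   -99.  -99.  -98.  -98.  -98.  -97.  -97.  -97.  -97.  -96.  -96.  -96.
   -96.  -96.  -96.  -95.  -95.  -95.  -94.  -94.  -93.  -93.  -93.  -93.
   -92.  -92.  -92.  -92.  -91.  -91.  -91.  -91.  -91.  -90.  -90.  -90.
   -89.  -89.  -89.  -88.  -88.  -88.  -88.  -88.  -87.  -87.  -87.  -86.
   -86.  -86.  -85.  -85.  -85.  -85.  -85.  -84.  -84.  -84.  -83.  -83.
   -83.  -83.  -83.  -82.  -82.  -82.  -81.  -81.  -80.  -80.  -80.  -80.
   -80.  -80.  -80.  -80.  -80.  -79.  -79.  -79.  -79.  -79.  -79.  -79.
   -79.  -79.  -78.  -78.  -78.  -78.  -78.  -78.  -78.  -78.  -77.  -77.
   -77.  -77.  -77.  -76.  -76.  -76.  -75.  -75.  -75.  -75.  -74.  -74.
   -74.  -74.  -74.  -74.  -73.  -73.  -73.  -73.  -73.  -72.  -72.  -72.
   -72.  -71.  -71.  -
[... 1070 characters left out ...]
6.   68.   52.   74.   82.   40.   77.   73.   65.   77.   40.
    52.   43.   53.   39.   47.   78.   82.   62.   41.   78.   54.   72.
    48.   76.   43.   42.   78.   73.   39.   77.   75.   48.   72.   67.
    77.   47.   72.   82.   78.   75.   79.   68.   74.   78.   82.   61.
    73.   74.   72.   45.   79.   75.   82.   77.   77.   41.   74.   78.
    75.   80.   76.   76.   83.   76.   74.   75.   77.   74.   69.   66.
    72.   68.   66.   72.   74.   67.   78.   73.   78.   88.   79.   71.
    68.   68.   74.   78.   83.   78.   81.   78.   70.   73.   77.   45.
    72.   80.   75.   77.   75.   81.   87.   70.   72.   77.   79.   38.
    77.   77.   38.   76.   84.   53.   78.]]
```

View pics/latch3.png

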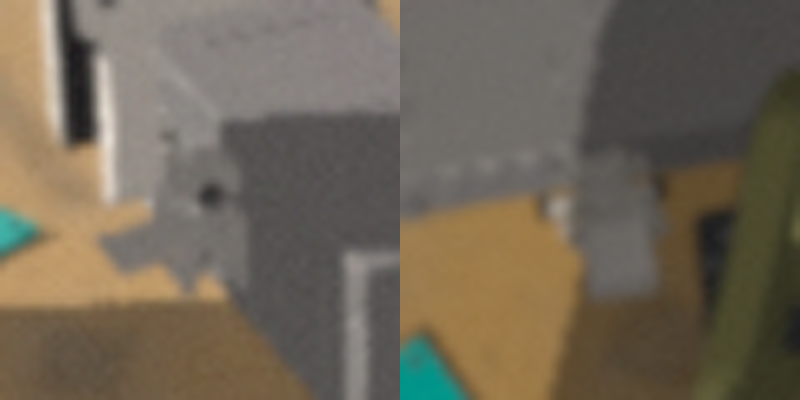

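The bar sits in the keeper (right panel, (600,200)), and the lever plate points horizontally outward (right panel (625,260), z ≈ 46 mm, lever ≈ 1.2). Next I press the lever down.

```bash
python3 -c "
from h import *
go(case(-.110,-.004,.166),.134);go(case(-.110,-.004,.06),.134)"
```

```text
shift [  44.3 -142.5   -0.8] rot [ 0.001 -0.    -0.005]
shift [  44.2 -142.5  105.2] rot [ 0.001 -0.    -0.005]
```

To row units: -140 mm / 1000 = -0.14, 105 mm / 1000 = 0.105.

Call:
{"api": "arm_command", "payload": {"plan": [[[0.044,-0.14,0,0,0,0,1],[0.044,-0.14,0,0,0,0,1],[0.044,-0.14,0,0,0,0,1],[0.044,-0.14,0,0,0,0,1],[0.044,-0.14,0.04,0,0,0,1],[0.044,-0.14,0.08,0,0,0,1],[0.044,-0.14,0.105,0,0,0,1],[0.044,-0.14,0.105,0,0,0,1],[0.044,-0.14,0.105,0,0,0,1],[0.044,-0.14,0.105,0,0,0,1]]], "squeeze": 30}}

```text
time_s: 34.15
ee_pos: [0.4798, 0.0943, 0.0616]
eef_rot: [-3.142, -0.002, 0.134]
force: [-0.6, 0.3, 0.5]
grip_width: 0.0002
grip_force: 0.0
```

```bash
python3 st.py
```

```text
34.15 case mm [-109.42   -2.11   61.62] rot [-3.14 -0.    0.13] F case [-0.57  0.39  0.45] 0.0002153908650840348 0.0
```

Call:
{"api": "arm_command", "payload": {"plan": [[[-0.0006,0.002,0.01,0,0,0,1],[-0.001,0.002,0.015,0,0,0,1],[-0.0015,0.002,0.019,0,0,0,1],[-0.0015,0.002,0.023,0,0,0,1],[-0.001,0.002,0.028,0,0,0,1],[-0.0005,0.002,0.032,0,0,0,1],[-0.0005,0.002,0.032,0,0,0,1]]]}}

```text
time_s: 34.85
ee_pos: [0.4789, 0.0921, 0.0276]
eef_rot: [-3.142, 0.0, 0.134]
force: [1.3, -0.9, 0.9]
grip_width: 0.0004
grip_force: 0.3
```

```bash
python3 st.py
```

```text
34.85 case mm [-110.63   -4.11   27.62] rot [-3.14  0.    0.13] F case [ 1.15 -1.03  0.94] 0.00037476728826999617 0.29504994861781597
```

To row units: 14.5 mm / 1000 = 0.0145, 9.4 mm / 1000 = 0.0094.

Call:
{"api": "arm_command", "payload": {"plan": [[[0.0015,0,0.002,0,0,0,1],[0.003,0,0.004,0,0,0,1],[0.0045,0,0.0065,0,0,0,1],[0.0062,0,0.009,0,0,0,1],[0.0094,0,0.0125,0,0,0,1],[0.011,0,0.014,0,0,0,1],[0.0125,0,0.0145,0,0,0,1],[0.0125,0,0.0145,0,0,0,1]]]}}

```text
time_s: 35.65
ee_pos: [0.4914, 0.0938, 0.0134]
eef_rot: [3.142, 0.0, 0.134]
force: [-0.8, -0.9, -0.5]
grip_width: 0.0006
grip_force: 0.2
```

```bash
python3 st.py
```

```text
35.65 case mm [-98.05  -4.13  13.45] rot [3.14 0.   0.13] F case [-0.88 -0.79 -0.52] 0.0006014695304771762 0.15492783495574258
```

Over centre by now, I expect. I press inwards gently until a firm stop.

To row units: 4 mm / 1000 = 0.004, 3 mm / 1000 = 0.003.

Call:
{"api": "arm_command", "payload": {"plan": [[[0.002,0,0,0,0,0,1],[0.003,0,0,0,0,0,1],[0.004,0,0,0,0,0,1],[0.004,0,0,0,0,0,1]]]}}

```text
time_s: 36.05
ee_pos: [0.4927, 0.094, 0.0129]
eef_rot: [3.142, 0.007, 0.134]
force: [-15.2, -3.1, 6.3]
grip_width: 0.0007
grip_force: 8.5
```

```bash
python3 st.py
```

```text
36.05 case mm [-96.73  -4.1   12.87] rot [3.14 0.01 0.13] F case [-15.51  -1.07   6.31] 0.000658409556137625 8.4539515664801
```

A firm stop of 15 N comes where the lever's zero position should be. I back off and verify.

To row units: 220 mm / 1000 = 0.22, 170 mm / 1000 = 0.17.

Call:
{"api": "arm_command", "payload": {"plan": [[[-0.01,0,0,0,0,0,1],[-0.03,0,0,0,0,0,1],[-0.06,0,-0.03,0,0,0,1],[-0.06,0,-0.08,0,0,0,1],[-0.06,0.06,-0.13,0,0,0,1],[-0.06,0.11,-0.16,0,0,0,1],[-0.06,0.17,-0.16,0,0,0,1],[-0.06,0.22,-0.16,0,0,0,1],[-0.06,0.22,-0.16,0,0,0,1],[-0.06,0.22,-0.16,0,0,0,1]]]}}

```text
time_s: 37.05
ee_pos: [0.4654, -0.1356, 0.1742]
eef_rot: [3.14, -0.002, 0.13]
force: [-0.3, 1.2, -0.9]
grip_width: 0.0
grip_force: 0.0
```

```bash
python3 st.py; python3 - <<'E'
from h import *
a,d=snap('side','s10.png'); b,d=snap('top','t10.png')
A=cv2.resize(a[195:255,245:305],(400,400),interpolation=cv2.INTER_CUBIC); B=cv2.resize(b[220:280,220:280],(400,400),interpolation=cv2.INTER_CUBIC)
cv2.imwrite('pics/latch4.png',np.hstack([A,B]))
np.set_printoptions(precision=0,suppress=True)
P=cloud('top',d)-C; q=np.stack([P@X,P@Y,P[...,2]],-1)*1000
s=q[(abs(q[...,1]+3)<16)&(q[...,0]<-74)&(q[...,0]>-125)&(q[...,2]>12)]; print(s[np.argsort(s[:,0])][::3].T[[0,2]])
s=q[(abs(q[...,1])<110)&(abs(q[...,0])<40)]; print('lid top z',np.median(s[:,2]), 'front/back',np.median(s[s[:,0]<-20][:,2]),np.median(s[s[:,0]>20][:,2]))
E
```

```text
37.05 case mm [-154.46 -228.01  174.2 ] rot [ 3.14 -0.    0.13] F case [-0.15  1.26 -0.92] 2.12699060046034e-05 0.0
[[-112.  -90.  -89.  -87.  -86.  -86.  -85.  -85.  -84.  -83.  -83.  -82.
   -82.  -81.  -81.  -80.  -80.  -79.  -79.  -78.  -78.  -78.  -78.  -78.
   -77.  -77.  -76.  -75.  -75.  -74.]
 [  14.   19.   12.   16.   13.   19.   26.   22.   31.   35.   28.   27.
    44.   35.   29.   32.   45.   73.   38.   33.   77.   76.   50.   39.
    79.   74.   43.   40.   74.   80.]]
lid top z 89.72693787541641 front/back 89.74495712310726 89.68814876103148
```

View pics/latch4.png

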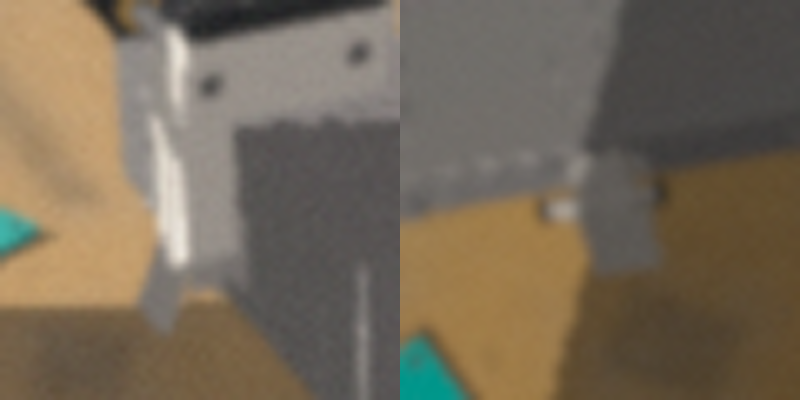

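The lever slopes down and out at about 0.35 rad from vertical, which is fully home. The bar is in the keeper, the lid top is level at 90 mm, and the robot is clear. I hand in.

```bash
python3 -c "
from station import ctrl
print(ctrl.hand_in())"
```

```text
the job is handed in; nothing more can be done
None
```

I packed all four plates as an overlapping row, shut and latched the lid with the lever fully home, and handed the job in at about 37 s; the judge returned no verdict.

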